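# Clamp a note stack in the padding press

## Robot

A 6-joint arm with a two-finger parallel gripper is mounted at the origin on a cart in front of the work surface, level with it; the furniture and walls round the work are solid. World frame = base frame: x ahead of the robot, y to its left, z up, the work surface at z = 0. Lengths are in m, angles in degrees, forces in N, time in s.
With the tool pointing down it reaches from about 0.375 to 0.9 m from the base axis. Payload 3.1 kg.
Tool frame: the origin (TCP) lies at the very end of the fingers, on their centre line; the grasp point (between the pads) lies 19 mm behind it; z points along the fingers, y is the direction in which the jaws open and shut (so a half turn about z gives the same grasp; the last joint's range is limited). The gripper opens to 87 mm and grips with 3 to 60 N. Pads are 19 mm wide; open, the fingers measure 117 mm over their backs; the gripper's body (75 mm by 190 mm) begins 51 mm behind the grasp point.
Start: joints at [-74.112, 30.224, 82.088, -0, 67.689, -10.227], TCP at [0.275, -0.561, 0.223] pointing down, gripper open.
Joint ranges: [-176.69, 176.69], [-43.24, 126.21], [12.49, 139.97], [-82, 262], [0, 151.66], [-163.58, 163.58]. Speed limits (degrees/s): [159.86, 159.86, 180, 180, 180, 180].

## Interface

Orientations are given as a 3x3 rotation matrix whose columns are the frame's x, y, z axes.
In Python, from rig import read_state, capture, hand_in gives the robot as it stands. The module is installed in compiled form; this text tells all that it offers.
- The arm moves only by the tool send_rows, never from a script. Its argument "moves" is one flat list of numbers, 7 for each row, row after row: the turn, a rotation vector about the world's x, y, z in degrees, then the shift along the world's x, y, z in cm, then the gripper's target within -1 to 1 (fully open at 1, half-way at 0, shut at -1). In form: [rx, ry, rz, tx, ty, tz, hand, rx, ry, rz, tx, ty, tz, hand, ...]. A call has 1 to 20 rows; each row shifts and turns the commanded pose from where the row before left it; what a row does not reach is not made up. A row lasts 1/10 s, in which the tool goes at most 50 mm and 8.59 degrees, less where a joint would pass 70% of its speed; a pose out of reach is approached as far as the arm can. A call with a gripper value outside its range is refused whole. The fingers move at their own pace and stop on an object; the grip force is fixed at half the most. Time passes only in rows, so rows that do not move let the fingers close. It gives the time, the measured TCP pose, the force and the opening at its end, in the units of the state.
- read_state(): the state, without advancing time (a new reading comes with each control period).
- capture(name): name is "scene" or "top" or "wrist"; returns a dict with "pixels" (400x640x3 uint8, red, green, blue), "vertical_fov" (degrees; the focal length in pixels is half the picture's height over the tangent of half this angle, whatever the lens; pixels are square), "cx", "cy" (the principal point, pixels), "rvec" (rotation vector, rad) and "tvec" (3), from world to camera coordinates, as OpenCV has them. Camera axes: x right, y down, z forward; pixel columns grow to the right and rows downward; lengths in m; the calibration is good to about 2 mm. A picture is of the moment at which its call begins. There is no depth.
- hand_in(): hands the job in, once; it reports no verdict.
The state is a dict: "time_s": time; "joint_positions": joint angles; "qvel": joint speeds; "tau": joint torques, N m; "position": TCP position; "tcp_rot": TCP orientation; "force": force on the tool from outside, world axes, zero at the start; "moment": the same for the moment, N m; "opening": opening from 0.0 (shut) to 1.0 (fully open).
Only numpy, scipy, OpenCV 4.12 (cv2) and the standard library are available. Lean on these libraries where they do the work, as an engineer would, in place of code of your own. Each camera call takes 0.05 s, during which the arm holds its last target.

## Task

The stack of note sheets sticks out at the front of the padding press. Slide it gently in until it is fully home against the backstop, then wind the T-handle clockwise, half turn after half turn, until the platen touches the stack and about an eighth to a sixth of a turn more, so that the sheets are held firmly for gluing but not crushed. Let go of the handle and leave the other things on the desk alone.

Things in the scene. Friction and masses are not known exactly. Their poses are not given: they have to be found in the camera images.
- press: Grey desktop screw press, fixed to the desk. Base plate 186 x 200 x 22 mm, two columns (79 mm either side) with a crosshead (32 mm deep, 196 wide, top at z = 142 mm). Origin: on the spindle axis at desk level; x axis from its open front to the backstop, z up. The sheets lie on the bed (z = 22 mm) between side guides 109 mm apart, 12 mm high. The base reaches to x = -110 mm.
- backstop: Aluminium stop plate at the back of the press bed, 112 mm wide, 21 mm high; its face that the stack must meet is at x = +60 mm of the press, so the front of a stack that is home lies at x = -88 mm. Origin: on the spindle axis at bed height, axes as the press. Do not ram it: under 40 N.
- clamp_head: The part that moves down as the handle turns: spindle, T-handle and platen (110 x 96 mm plate). Origin: at the middle of the T-bar, on the spindle axis, about 203 mm above the desk at the start; it sinks 24 mm per clockwise turn. The platen's underside hangs 131 mm below the origin, on a rubber buffer (15 N/mm) that gives way once the platen bears on the stack.
- t_handle: Level steel T-bar, 12 mm thick, 133 mm over its two black ball ends (19 mm), hub 27 mm wide, 12 mm above the bar's middle. Origin: middle of the bar; x axis along the bar, z up. Clockwise from above lowers the platen. Winding free takes up to 0.2 N m; after first touch the resistance grows by 0.22 N m per rad (read standing still, 0.25 to 0.3 N m is right).
- stack: Loose stack of white sheets on a card back, 148 mm along the press's x, 105 mm wide, 0.3 to 0.45 kg. Its thickness is not known beforehand: 21 to 32 mm. Origin: centre of its underside; x axis points into the press.
- stack_front (a point): Middle of the stack's front face (the end towards the robot), 11 mm above its underside; the place to push. At the start it is 25 to 45 mm short of home.
- glue_stick: Yellow glue stick, 26 mm wide, 93 mm tall, standing to the right of the press. Origin: centre of its underside. Leave alone.
- stapler: Red stapler, 36 x 141 x 47 mm, on the desk at the right. Origin: centre of its underside. Leave alone.
- calculator: Calculator, 152 x 98 x 21 mm, flat on the desk at the left in front. Origin: centre of its underside. Leave alone.
- pen_pot: Pen pot with pens, 79 x 88 x 147 mm, behind and left of the press. Origin: centre of its underside. Leave alone.

How it is judged:
By the outcome, as a careful person would: the job done as asked, in the order asked, and still so for the second after the job is handed in, with the robot touching nothing.
It also fails if it takes over 72 s, if anything falls off the work surface, if the arm or the gripper's body presses on something with over 40 N, if the wrist force passes 120 N, or if a joint passes its speed limit or range.

## Working session

There is one attempt and no reset: what is moved stays moved. The work goes in short steps, Python scripts to look and compute and a tool call to move; the robot and the scene stay as the last step left them, time stands still between calls to the robot, and variables do not carry over. Pictures are saved under pics/ and viewed, and the job is handed in when it is done.

Besides the shell and the picture viewer there is one more tool, called after ">>>" as name(argument=value, ...) on one line, values as JSON. send_rows: Moves the arm, as the interface text tells. Its arguments: {"type":"object","properties":{"moves":{"type":"array","items":{"type":"number"}}},"required":["moves"]}

```bash
mkdir -p pics; ls; python3 - <<'E'
from rig import *
import cv2,json
s=read_state(); print(s)
for n in ("scene","top","wrist"):
    c=capture(n); cv2.imwrite(f"pics/{n}0.png",c["pixels"][:,:,::-1]); c.pop("pixels"); print(n,c)
E
```

```text
pics
{'time_s': 0.0, 'joint_positions': array([-7.41136845e+01,  3.02788213e+01,  8.21572680e+01, -3.59642920e-04,
        6.76897099e+01, -1.02277841e+01]), 'qvel': array([-0.02217053, -0.03089735,  0.06654853, -0.02422407, -0.06164032,
       -0.01623405]), 'tau': array([ 4.21464656e-04, -4.40037239e+01, -1.76595318e+01,  6.32371916e-02,
        5.80844062e-02, -1.47126111e-04]), 'position': array([ 0.27491304, -0.56046199,  0.22156831]), 'tcp_rot': array([[ 8.97918352e-01,  4.40161636e-01, -6.06587848e-04],
       [ 4.40161886e-01, -8.97915954e-01,  2.11016049e-03],
       [ 3.84146788e-04, -2.16174868e-03, -9.99997590e-01]]), 'force': array([ 0.97130373,  0.5351631 , -0.54257726]), 'moment': array([ 0.00834245,  0.03314424, -0.01491603]), 'opening': 1.0002792169329457}
scene {'vertical_fov': 49.25375762807318, 'cx': 321.80844741063555, 'cy': 197.4421755436963, 'rvec': array([ 0.65099848, -2.75163887,  0.96966824]), 'tvec': array([0.44452705, 0.38407361, 0.90322789])}
top {'vertical_fov': 45.37307666196835, 'cx': 321.81393648562266, 'cy': 194.46433327580925, 'rvec': array([ 2.17298419, -2.20913436,  0.06326277]), 'tvec': array([-0.14099333,  0.54754291,  1.19918289])}
wrist {'vertical_fov': 69.47058546608116, 'cx': 317.890936800642, 'cy': 199.100597735429, 'rvec': array([-2.4365923 ,  1.51912689,  0.23868011]), 'tvec': array([-0.62377695, -0.03699671,  0.39303744])}
```

View pics/scene0.png

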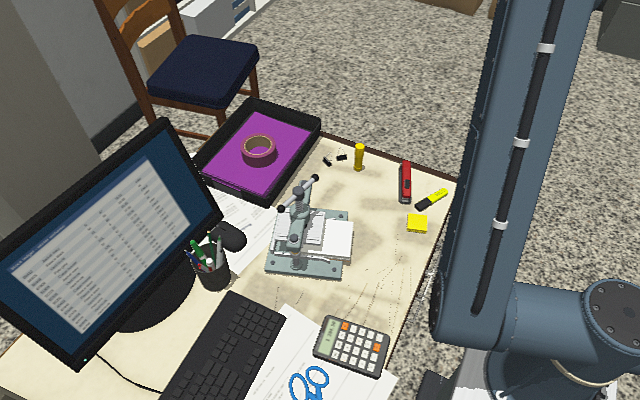

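View pics/top0.png

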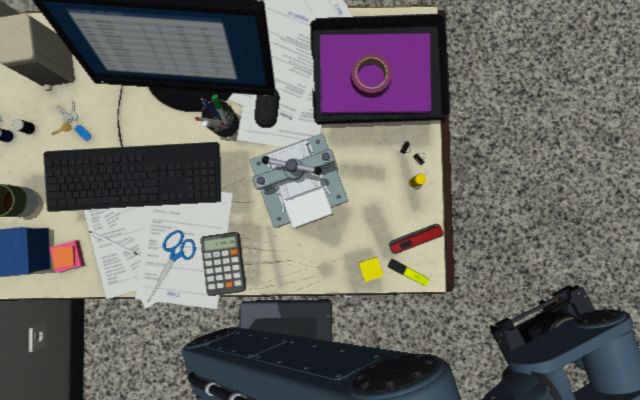

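View pics/wrist0.png

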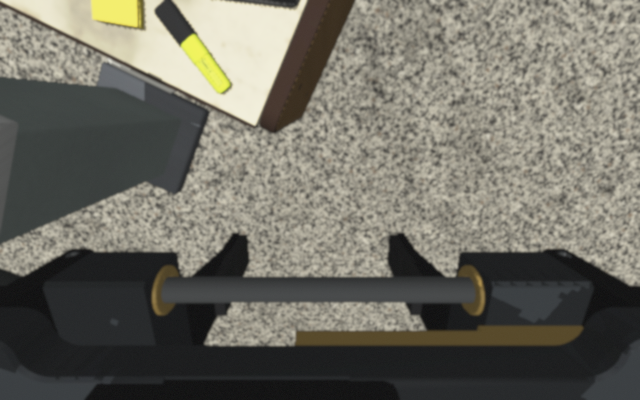

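The scene view shows the press around (310,240), with the stack sticking out towards the robot. In the top view the press is at (297,182) and yawed, the T-bar runs from (266,160) to (328,181), and the stack front is near (310,220). I'll enlarge both views.

```bash
cat > h.py <<'E'
import numpy as np, cv2
from rig import *
def cam(c):
    f=200/np.tan(np.radians(c["vertical_fov"]/2))
    K=np.array([[f,0,c["cx"]],[0,f,c["cy"]],[0,0,1]])
    return K,cv2.Rodrigues(c["rvec"])[0],np.array(c["tvec"])
def ray(c,p):
    K,R,t=cam(c); d=R.T@np.linalg.inv(K)@np.array([p[0],p[1],1.]); o=-R.T@t
    return o,d/np.linalg.norm(d)
def onz(c,p,z):
    o,d=ray(c,p); return o+d*(z-o[2])/d[2]
def tri(obs):
    A=np.zeros((3,3));b=np.zeros(3)
    for c,p in obs:
        o,d=ray(c,p);M=np.eye(3)-np.outer(d,d);A+=M;b+=M@o
    X=np.linalg.solve(A,b)
    return X,[np.round(proj(c,X)-p,1) for c,p in obs]
def proj(c,X):
    K,R,t=cam(c); X=np.atleast_2d(X); q=(K@(R@X.T+t[:,None])).T; r=q[:,:2]/q[:,2:]
    return r[0] if len(r)==1 else r
def crop(c,x0,y0,x1,y1,name,s=6):
    im=c["pixels"][y0:y1,x0:x1,::-1]
    cv2.imwrite(name,cv2.resize(im,None,fx=s,fy=s,interpolation=cv2.INTER_CUBIC))
E
python3 - <<'E'
from h import *
c=capture("top");crop(c,240,125,360,240,"pics/topc.png",5)
print(-cam(c)[1].T@cam(c)[2])
c=capture("scene");crop(c,255,165,365,285,"pics/scenec.png",5)
print(-cam(c)[1].T@cam(c)[2])
E
```

```text
[ 0.47382553 -0.15062055  1.22903408]
[0.27858971 0.43802302 0.94417216]
```

View pics/topc.png

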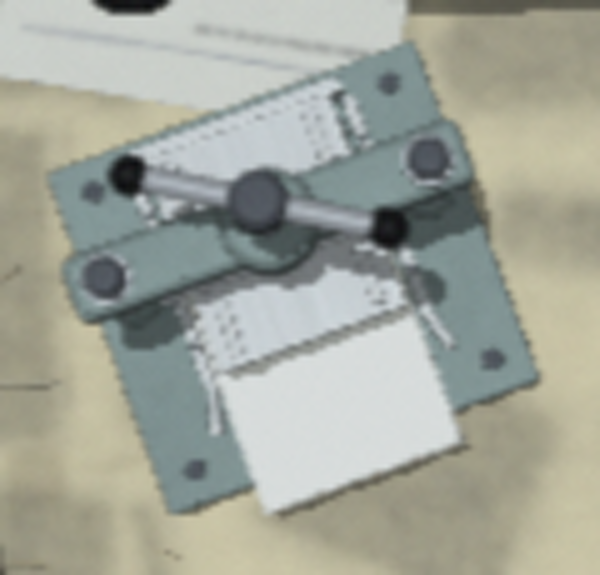

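View pics/scenec.png

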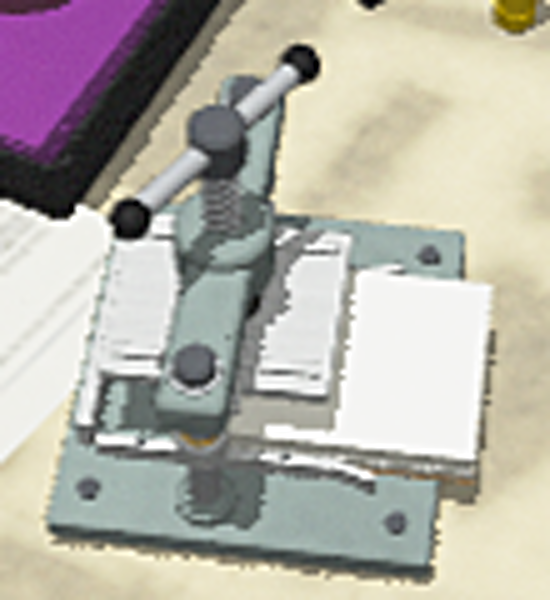

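```bash
cat > fit.py <<'E'
from h import *
from scipy.optimize import least_squares
T=capture("top");S=capture("scene")
t=lambda u,v:((u+.5)/5-.5+240,(v+.5)/5-.5+125)
s=lambda u,v:((u+.5)/5-.5+255,(v+.5)/5-.5+165)
print("ballL",tri([(T,t(127,175)),(S,s(131,217))]))
print("ballR",tri([(T,t(390,228)),(S,s(302,62))]))
print("hub",tri([(T,t(259,200)),(S,s(216,128))]))
print("stFL",tri([(T,t(273,513)),(S,s(476,462))]))
print("stFR",tri([(T,t(460,438)),(S,s(492,286))]))
# press fit: base top corners, crosshead bolts
obs=[(T,t(178,512),(-.11,.093,.022)),(T,t(540,380),(-.11,-.093,.022)),(T,t(412,42),(.09,-.093,.022)),(T,t(50,172),(.09,.093,.022)),
(S,s(435,570),(-.11,.093,.022)),(S,s(465,232),(-.11,-.093,.022)),(S,s(52,525),(.09,.093,.022))]
def W(q,P):
    c,sn=np.cos(q[2]),np.sin(q[2]);return np.array([q[0]+c*P[0]-sn*P[1],q[1]+sn*P[0]+c*P[1],P[2]])
def f(q): return np.concatenate([proj(c,W(q,P))-p for c,p,P in obs])
r=least_squares(f,[.55,-.1,.3]);print(r.x,np.degrees(r.x[2]));print(np.round(r.fun.reshape(-1,2),1))
np.save("press.npy",r.x)
E
python3 fit.py
```

```text
ballL (array([ 0.61070438, -0.02918203,  0.20412467]), [array([0.1, 0.3]), array([-0.3, -0.1])])
ballR (array([ 0.58630167, -0.14204999,  0.20218631]), [array([0.1, 0.2]), array([-0.2, -0. ])])
hub (array([ 0.59914157, -0.08590463,  0.20864164]), [array([-0., -0.]), array([0., 0.])])
stFL (array([ 0.46289331, -0.08026455,  0.03724757]), [array([0.1, 0.3]), array([-0.3, -0. ])])
stFR (array([ 0.49765192, -0.17401502,  0.04378715]), [array([0.2, 0.6]), array([-0.6, -0.1])])
[ 0.5919921  -0.08634658  0.35180143] 20.156737204386562
[[ 2.3  3.2]
 [-1.3  3. ]
 [-4.1 -2.6]
 [-0.1 -2.5]
 [ 2.5 -3.2]
 [ 2.1  2. ]
 [-3.9 -2.5]]
```

```bash
sed -i 's/(.09,/(.076,/g; s/,-\.093,/,-.1,/g; s/,\.093,/,.1,/g' fit.py; cat >>fit.py <<'E'
q=r.x
def inv(X):
    c,sn=np.cos(q[2]),np.sin(q[2]);d=X[:2]-q[:2];return [c*d[0]+sn*d[1],-sn*d[0]+c*d[1],X[2]]
for n,a,b in (("FL",(273,513),(476,462)),("FR",(460,438),(492,286)),("bL",(127,175),(131,217)),("bR",(390,228),(302,62)),("hub",(259,200),(216,128))):
    print(n,np.round(inv(tri([(T,t(*a)),(S,s(*b))])[0]),4))
# platen front corners top-side and bolts
print("xhead bolts", np.round(inv(onz(T,t(104,277),.150)),4),np.round(inv(onz(T,t(430,158),.150)),4))
E
python3 fit.py
```

```text
ballL (array([ 0.61070438, -0.02918203,  0.20412467]), [array([0.1, 0.3]), array([-0.3, -0.1])])
ballR (array([ 0.58630167, -0.14204999,  0.20218631]), [array([0.1, 0.2]), array([-0.2, -0. ])])
hub (array([ 0.59914157, -0.08590463,  0.20864164]), [array([-0., -0.]), array([0., 0.])])
stFL (array([ 0.46289331, -0.08026455,  0.03724757]), [array([0.1, 0.3]), array([-0.3, -0. ])])
stFR (array([ 0.49765192, -0.17401502,  0.04378715]), [array([0.2, 0.6]), array([-0.6, -0.1])])
[ 0.59787367 -0.08568667  0.34349299] 19.68069835467136
[[-1.1  1.6]
 [ 0.8  0.1]
 [ 0.5 -0.6]
 [-0.9  0.9]
 [-0.5 -1. ]
 [ 0.5 -0.4]
 [-1.3 -0.4]]
FL [-0.1253  0.0506  0.0372]
FR [-0.1241 -0.0494  0.0438]
bL [0.0311 0.0489 0.2041]
bR [-0.0299 -0.0492  0.2022]
hub [ 0.0011 -0.0006  0.2086]
xhead bolts [0.0009 0.0783 0.15  ] [-0.0004 -0.0789  0.15  ]
```

```bash
python3 - <<'E'
from h import *
s=read_state();c=capture("wrist");K,R,t=cam(c);p=-R.T@t
print("cam in tool",s["tcp_rot"].T@(p-s["position"]), "axis in tool",s["tcp_rot"].T@R[2])
q=np.load("press.npy");a=q[2]
for x in(-.165,-.14,-.0975): print(x,q[0]+x*np.cos(a),q[1]+x*np.sin(a))
T=capture("top")
for n,p,z in(("glue",(418,181),.05),("stapler",(416,238),.047),("calc",(222,263),.02),("monitor lower right",(272,90),.1)):print(n,onz(T,p,z))
E
```

```text
cam in tool [ 8.37835683e-02 -8.59452591e-05 -1.62754717e-01] axis in tool [-3.03845871e-01 -2.21316682e-04  9.52721175e-01]
-0.165 0.44251230424826554 -0.1412550481098064
-0.14 0.4660519055261554 -0.13283559612776114
-0.0975 0.5060692276985681 -0.11852252775828415
glue [ 0.57254541 -0.38831166  0.05      ]
stapler [ 0.43217085 -0.38002086  0.047     ]
calc [0.37667954 0.10343357 0.02      ]
monitor lower right [ 0.79277058 -0.03488335  0.1       ]
```

The wrist camera sits on the tool's +x side, so I'll push with the tool's -x side facing the press (tool yaw about 200°). That also leaves joint 6 well placed for winding. Next I'll move to a point in front of the stack.

>>> send_rows(moves=[0,0,8.5,0.8,2.1,0,0,0,0,8.5,0.8,2.1,0,0,0,0,8.5,0.8,2.1,0,0,0,0,8.5,0.8,2.1,0,0,0,0,8.5,0.8,2.1,0,0,0,0,8.5,0.8,2.1,0,0,0,0,8.5,0.8,2.1,0,0,0,0,8.5,0.8,2.1,0,0,0,0,8.5,0.8,2.1,0,0,0,0,8.5,0.8,2.1,0,0,0,0,8.5,0.8,2.1,0,0,0,0,8.5,0.8,2.1,0,0,0,0,8.5,0.8,2.1,0,0,0,0,8.5,0.8,2.1,0,0,0,0,8.5,0.8,2.1,0,0,0,0,8.5,0.8,2.1,0,0,0,0,8.5,0.8,2.1,0,0,0,0,8.5,0.8,2.1,0,0,0,0,8.5,0.8,2.1,0,0,0,0,0,0,0,0,0])

```text
time_s: 2.55
position: [0.4274, -0.1601, 0.2227]
tcp_rot: [[-0.991, -0.136, 0.0], [-0.136, 0.991, 0.001], [-0.0, 0.001, -1.0]]
force: [-0.0, -0.2, 0.4]
opening: 0.502
```

```bash
python3 - <<'E'
from h import *
s=read_state();print(s["position"],s["joint_positions"],s["tcp_rot"],s["force"],s["opening"],s["time_s"])
c=capture("wrist");crop(c,0,0,640,400,"pics/w1.png",1)
E
```

```text
[ 0.42736592 -0.16010654  0.22271918] [-3.46371017e+01  1.72737894e+01  1.05398350e+02  3.88064854e-02
  5.73472739e+01 -1.32489634e+02] [[-9.90672863e-01 -1.36261792e-01  4.54342611e-05]
 [-1.36261733e-01  9.90672651e-01  6.61709756e-04]
 [-1.35176237e-04  6.49346947e-04 -9.99999780e-01]] [-0.04472831 -0.18129353  0.41323175] 0.5017776471849728 2.55
```

View pics/w1.png

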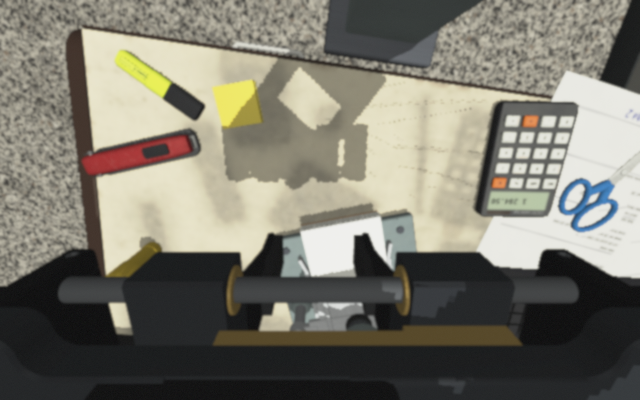

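>>> send_rows(moves=[0,0,4,0.5,0.6,-3,0,0,0,4,0.5,0.6,-3,0,0,0,3.9,0.5,0.7,-3,0,0,0,0,0,0,-3,0,0,0,0,0,0,-3,0,0,0,0,0,0,-3,0,0,0,0,0,0,-1.3,0,0,0,0,0,0,0,0])

```text
time_s: 3.4
position: [0.4412, -0.1438, 0.0278]
tcp_rot: [[-0.944, -0.331, -0.003], [-0.331, 0.944, 0.002], [0.002, 0.003, -1.0]]
force: [-0.2, -0.1, 0.6]
opening: 0.496
```

```bash
python3 - <<'E'
from h import *
s=read_state();print(s["position"],s["joint_positions"],s["force"])
c=capture("scene");crop(c,255,165,415,285,"pics/s2.png",5)
c=capture("wrist");crop(c,0,0,640,400,"pics/w2.png",1)
E
```

```text
[ 0.4411725  -0.14377883  0.02776813] [-3.18819450e+01  3.87771421e+01  1.13189958e+02 -2.92073417e-02
  2.82356747e+01 -1.41196735e+02] [-0.24523057 -0.1234772   0.64623913]
```

View pics/s2.png

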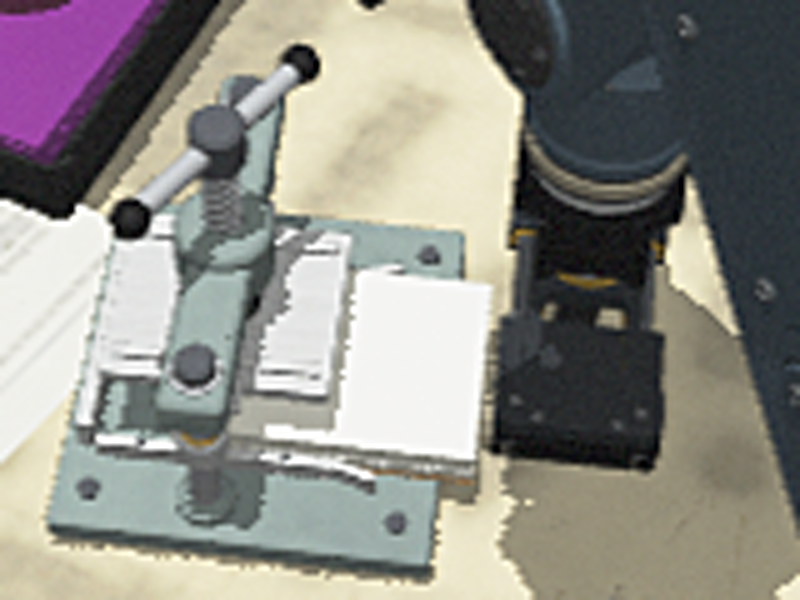

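View pics/w2.png

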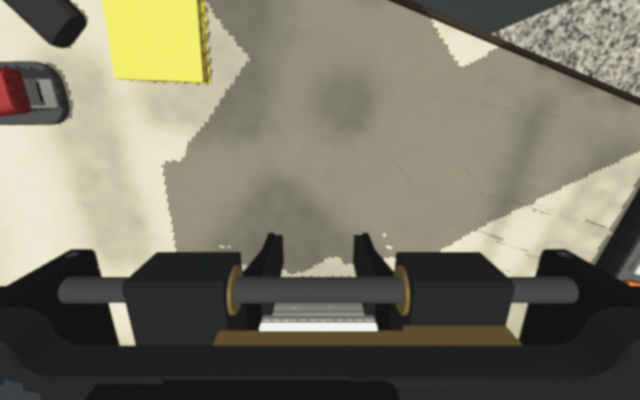

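Both fingers are lined up with the stack front, and their centre sits at col 318 against the stack's 319 in the wrist view. I'll push gently now.

>>> send_rows(moves=[0,0,0,0.38,0.135,0.1,0,0,0,0,0.38,0.135,0,0,0,0,0,0.38,0.135,0,0,0,0,0,0.38,0.135,0,0,0,0,0,0.38,0.135,0,0,0,0,0,0.28,0.1,0,0,0,0,0,0.28,0.1,0,0,0,0,0,0.28,0.1,0,0,0,0,0,0.28,0.1,0,0,0,0,0,0.28,0.1,0,0,0,0,0,0.28,0.1,0,0,0,0,0,0.28,0.1,0,0,0,0,0,0.28,0.1,0,0,0,0,0,0.28,0.1,0,0,0,0,0,0.28,0.1,0,0,0,0,0,0.28,0.1,0,0,0,0,0,0.28,0.1,0,0])

```text
time_s: 5.2
position: [0.4951, -0.1243, 0.0305]
tcp_rot: [[-0.943, -0.334, 0.0], [-0.334, 0.943, -0.0], [-0.0, -0.0, -1.0]]
force: [-1.1, -1.6, -0.6]
opening: 0.501
```

```bash
cat > st.py <<'E'
from h import *
q=np.load("press.npy");c_,s_=np.cos(q[2]),np.sin(q[2])
s=read_state();d=s["position"][:2]-q[:2]
print("t",s["time_s"],"press xy",c_*d[0]+s_*d[1],-s_*d[0]+c_*d[1],"z",s["position"][2],"F along",s["force"][0]*c_+s["force"][1]*s_,"F",s["force"],"M",s["moment"],"j6",s["joint_positions"][5],"yaw y",np.degrees(np.arctan2(s["tcp_rot"][1,1],s["tcp_rot"][0,1])))
E
python3 st.py
```

```text
t 5.2 press xy -0.10977348800240709 -0.0017958936653637708 z 0.03048292379528566 F along -1.5173081735892398 F [-1.05335332 -1.56033756 -0.59089402] M [0.06975107 0.17023418 0.01913419] j6 -136.17529633854147 yaw y 109.50997125091622
```

>>> send_rows(moves=[0,0,0,0.19,0.068,0,0,0,0,0,0.19,0.068,0,0,0,0,0,0.19,0.068,0,0,0,0,0,0.19,0.068,0,0])

```text
time_s: 5.6
position: [0.5025, -0.1216, 0.0305]
tcp_rot: [[-0.943, -0.334, 0.0], [-0.334, 0.943, 0.0], [-0.0, 0.0, -1.0]]
force: [-0.9, -1.4, -0.6]
opening: 0.503
```

```bash
python3 st.py; python3 -c "
from h import *
c=capture('scene');crop(c,255,165,415,285,'pics/s3.png',5)"
```

```text
t 5.6 press xy -0.10192212240186027 -0.0017295948890247645 z 0.03050415198447003 F along -1.3248093838497383 F [-0.91557546 -1.37395563 -0.57896403] M [0.02140478 0.13554823 0.04825181] j6 -135.51820463628763 yaw y 109.50771743034117
```

View pics/s3.png

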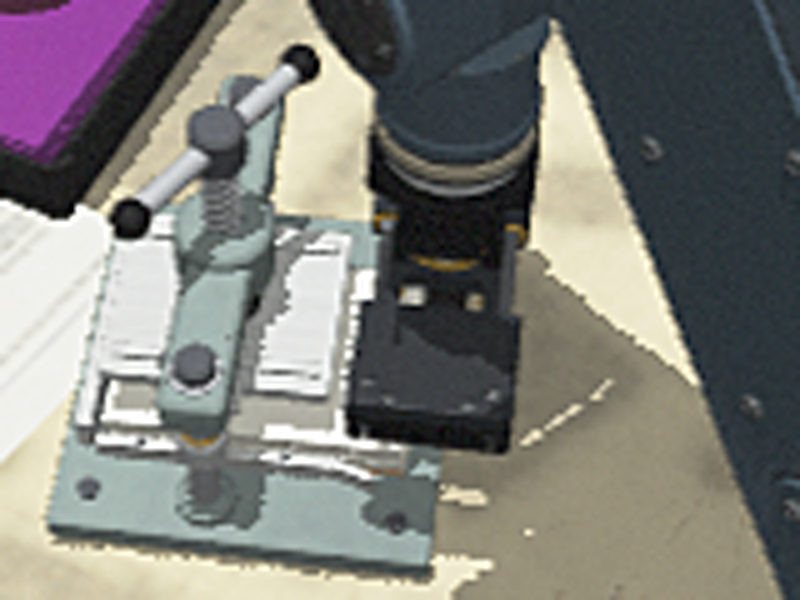

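The stack is sliding in; its back end now shows at (105,395), close to the stop. I'll go on in 1 mm steps and watch the force.

>>> send_rows(moves=[0,0,0,0.094,0.034,0,0,0,0,0,0.094,0.034,0,0,0,0,0,0.094,0.034,0,0])

```text
time_s: 5.95
position: [0.5051, -0.1207, 0.0306]
tcp_rot: [[-0.943, -0.334, -0.0], [-0.334, 0.943, 0.0], [0.0, 0.0, -1.0]]
force: [-1.4, -0.6, -0.8]
opening: 0.497
```

>>> send_rows(moves=[0,0,0,0.094,0.034,0,0])

```text
time_s: 6.05
position: [0.5061, -0.1203, 0.0306]
tcp_rot: [[-0.943, -0.334, -0.0], [-0.334, 0.943, 0.0], [0.0, 0.0, -1.0]]
force: [-1.4, -0.7, -1.2]
opening: 0.496
```

>>> send_rows(moves=[0,0,0,0.07,0.025,0,0])

```text
time_s: 6.15
position: [0.5068, -0.1201, 0.0306]
tcp_rot: [[-0.943, -0.334, -0.0], [-0.334, 0.943, 0.0], [0.0, 0.0, -1.0]]
force: [-2.4, -1.1, 0.4]
opening: 0.5
```

```bash
python3 st.py
```

```text
t 6.15 press xy -0.09732490319741871 -0.0016869211128432635 z 0.030577310203875645 F along -2.6057947224046205 F [-2.36103317 -1.13630775  0.37314148] M [-0.02095491  0.22857488 -0.02741304] j6 -135.1464436039548 yaw y 109.51816506005031
```

>>> send_rows(moves=[0,0,0,0.07,0.025,0,0])

```text
time_s: 6.25
position: [0.5071, -0.1198, 0.0305]
tcp_rot: [[-0.942, -0.334, -0.001], [-0.334, 0.942, -0.0], [0.001, 0.0, -1.0]]
force: [-3.8, -2.7, 1.5]
opening: 0.498
```

>>> send_rows(moves=[0,0,0,0.05,0.018,0,0])

```text
time_s: 6.35
position: [0.5071, -0.1197, 0.0306]
tcp_rot: [[-0.942, -0.334, -0.002], [-0.334, 0.942, 0.0], [0.002, 0.001, -1.0]]
force: [-5.0, -3.2, 2.5]
opening: 0.498
```

```bash
python3 st.py; python3 -c "
from h import *
c=capture('scene');crop(c,255,165,415,285,'pics/s4.png',5)"
```

```text
t 6.35 press xy -0.09690223780692514 -0.001510053900733152 z 0.030569995953491455 F along -5.744624510559735 F [-4.95616093 -3.20086873  2.53603315] M [-0.49164462  0.81922559 -0.07535287] j6 -135.03303755245014 yaw y 109.5418556550387
```

View pics/s4.png

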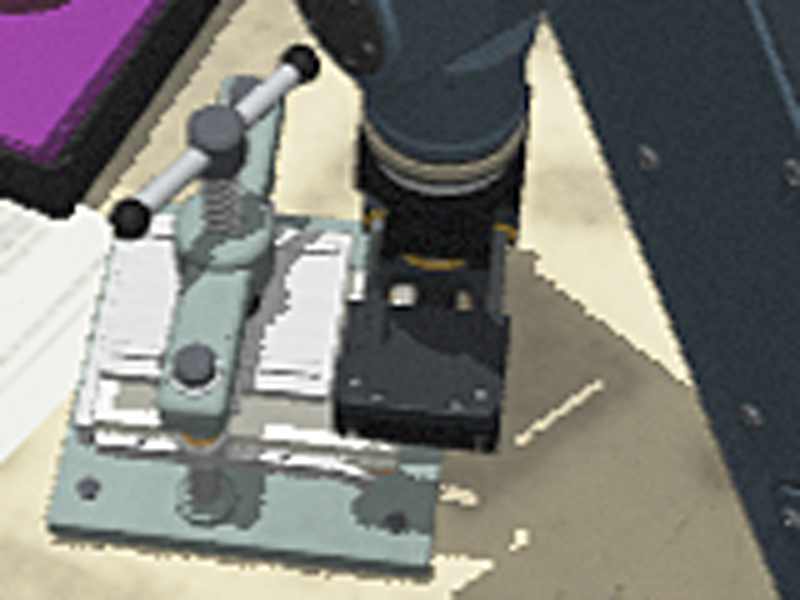

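The advance has stopped at the expected place (-0.097) and the force is rising. I'll add a little more pressure to square the stack up, then back off.

>>> send_rows(moves=[0,0,0,0.05,0.018,0,0,0,0,0,0,0,0,0])

```text
time_s: 6.6
position: [0.5071, -0.1197, 0.0306]
tcp_rot: [[-0.942, -0.334, -0.003], [-0.334, 0.942, 0.0], [0.003, 0.001, -1.0]]
force: [-5.4, -3.1, 1.9]
opening: 0.499
```

>>> send_rows(moves=[0,0,0,0.05,0.018,0,0,0,0,0,0,0,0,0])

```text
time_s: 6.8
position: [0.5071, -0.1196, 0.0306]
tcp_rot: [[-0.942, -0.335, -0.004], [-0.335, 0.942, 0.0], [0.003, 0.001, -1.0]]
force: [-6.9, -5.1, 2.4]
opening: 0.502
```

```bash
python3 st.py
```

```text
t 6.8 press xy -0.09688580151448219 -0.0013937242476061082 z 0.03057915450565713 F along -8.235547540720336 F [-6.92391051 -5.09565181  2.42247139] M [-0.79706117  1.02262182 -0.14411488] j6 -134.93749858489207 yaw y 109.54635282809146
```

The stack is home: no movement at 8 N. Now I'll back away and rise.

>>> send_rows(moves=[0,0,0,-0.47,-0.17,0,0,0,0,0,-0.94,-0.34,0,0,0,0,0,-1.4,-0.5,0,0,0,0,0,-1.4,-0.5,0,0.15,0,0,0,-0.5,-0.2,3,0.15,0,0,0,0,0,4,0.15,0,0,0,0,0,4.5,0.15,0,0,0,0,0,4.5,0.15,0,0,0,0,0,4,0.15,0,0,0,0,0,3,0.15,0,0,0,0,0,0,0.15])

```text
time_s: 7.9
position: [0.4646, -0.1378, 0.2651]
tcp_rot: [[-0.942, -0.334, 0.011], [-0.334, 0.943, -0.005], [-0.008, -0.009, -1.0]]
force: [0.1, -0.3, -0.0]
opening: 0.578
```

```bash
python3 st.py; python3 -c "
from h import *
c=capture('scene');crop(c,255,165,365,285,'pics/s5.png',5)
c=capture('top');crop(c,240,125,360,240,'pics/t5.png',5)"
```

```text
t 7.9 press xy -0.14302808289909483 -0.004217381253641392 z 0.26508656237367095 F along -0.00876290765581704 F [ 0.11110511 -0.33665405 -0.04196922] M [ 0.08858606 -0.13055444 -0.01681853] j6 -139.31944639707376 yaw y 109.5153503318745
```

View pics/s5.png

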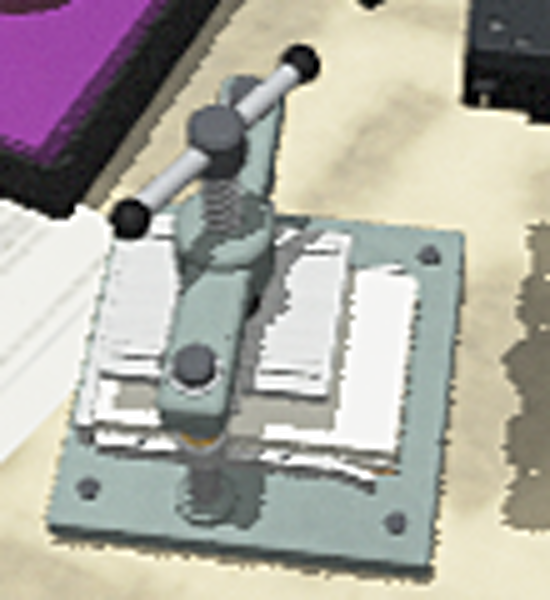

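View pics/t5.png

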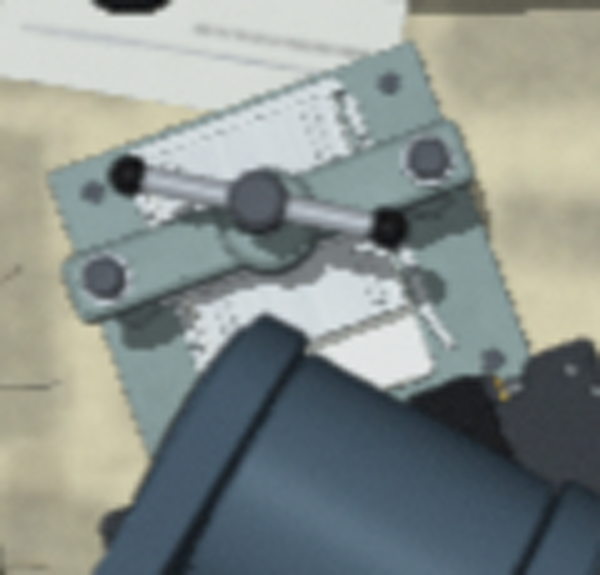

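```bash
cat > chk.py <<'E'
from h import *
import sys
q=np.load("press.npy");c_,s_=np.cos(q[2]),np.sin(q[2])
def inv(X):
    d=X[:2]-q[:2];return np.round([c_*d[0]+s_*d[1],-s_*d[0]+c_*d[1],X[2]],4)
T=capture("top");S=capture("scene")
t=lambda u,v:((u+.5)/5-.5+240,(v+.5)/5-.5+125)
s=lambda u,v:((u+.5)/5-.5+255,(v+.5)/5-.5+165)
E
python3 - <<'E'
from chk import *
print(inv(tri([(T,t(433,368)),(S,s(417,277))])[0]))
for z in(.043,.046,.050,.054): print(z,inv(onz(S,s(417,277),z)),inv(onz(S,s(398,458),z)))
print("bottom FL",inv(onz(S,s(397,475),.022)))
E
```

```text
[-0.0864 -0.0491  0.0455]
0.043 [-0.0873 -0.0509  0.043 ] [-0.0887  0.0564  0.043 ]
0.046 [-0.0875 -0.0488  0.046 ] [-0.0888  0.0582  0.046 ]
0.05 [-0.0876 -0.0459  0.05  ] [-0.089   0.0606  0.05  ]
0.054 [-0.0878 -0.043   0.054 ] [-0.0891  0.063   0.054 ]
bottom FL [-0.0884  0.0533  0.022 ]
```

The stack front lies at x = -0.088 of the press, so it is home, and its top is at about 45 mm. Next I'll position over the spindle with the jaw axis about 45° counter-clockwise of the bar. The two fingers will then push the bar as a pure couple.

>>> send_rows(moves=[0,0,2.7,2.2,0.85,0,0.15,0,0,2.7,2.8,1.1,0,0.15,0,0,2.7,2.8,1.1,0,0.15,0,0,2.7,2.8,1.1,0,0.15,0,0,2.7,2.2,0.85,0,0.15,0,0,0,0.6,0.2,0,0.15,0,0,0,0,0,0,0.15,0,0,0,0,0,0,0.15])

```text
time_s: 8.9
position: [0.5943, -0.0845, 0.2593]
tcp_rot: [[-0.839, -0.544, -0.003], [-0.544, 0.839, 0.001], [0.002, 0.002, -1.0]]
force: [-0.3, 0.6, -0.5]
opening: 0.573
```

```bash
python3 st.py;  python3 -c "
from h import *
print(read_state()['tcp_rot'],read_state()['position'])
c=capture('scene');crop(c,225,85,385,285,'pics/s6.png',3)
c=capture('wrist');crop(c,0,0,640,400,'pics/w6.png',1)"
```

```text
t 8.9 press xy -0.0029251429360276013 0.0023318823871045884 z 0.2593322046118057 F along -0.12645750566432662 F [-0.34178719  0.58009673 -0.47272663] M [ 0.13817887 -0.06843254 -0.00325667] j6 -141.6887413405949 yaw y 122.96207496622777
[[-8.39025361e-01 -5.44082199e-01 -3.31730617e-03]
 [-5.44087073e-01  8.39028443e-01  7.27217817e-04]
 [ 2.38764796e-03  2.41505759e-03 -9.99994233e-01]] [ 0.59433408 -0.08447613  0.2593322 ]
```

View pics/s6.png

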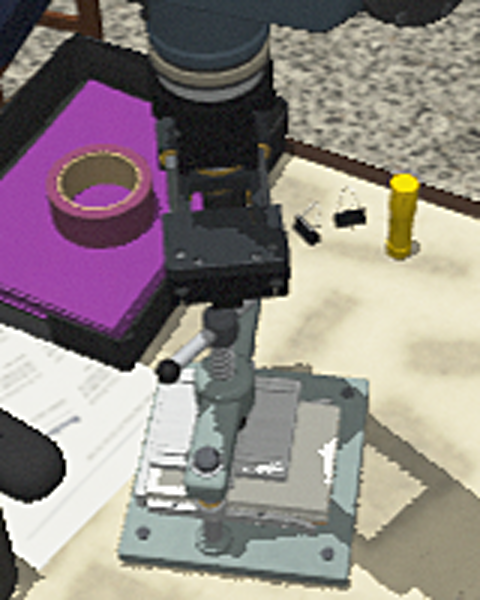

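View pics/w6.png

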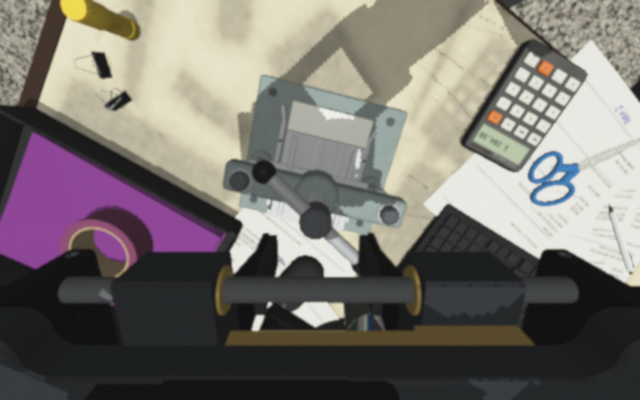

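```bash
python3 - <<'E'
from h import *
s=read_state();c=capture("wrist");p=s["position"]
print(proj(c,p),proj(c,[.5985,-.0858,.215]),proj(c,[p[0],p[1],.215]),proj(c,np.array([.5863,-.14205,.203])),onz(c,(316,219),.215),onz(c,(264,172),.203))
for y in(-.025,.025,-.04,.04): print(proj(c,p+s["tcp_rot"]@np.array([0,y,0])))
E
```

```text
[317.77360204 248.30027005] [313.80371821 224.51915107] [317.71843199 221.22541102] [261.39712131 169.76368863] [ 0.59369966 -0.08686135  0.215     ] [ 0.58674045 -0.13948105  0.203     ]
[277.8488176  248.31511292]
[357.69815789 248.28542725]
[253.89383721 248.32401869]
[381.65278168 248.27652162]
```

```bash
python3 -c "
from h import *
c=capture('wrist');crop(c,220,130,420,290,'pics/w7.png',4)"
```

```text
(no output)
```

View pics/w7.png

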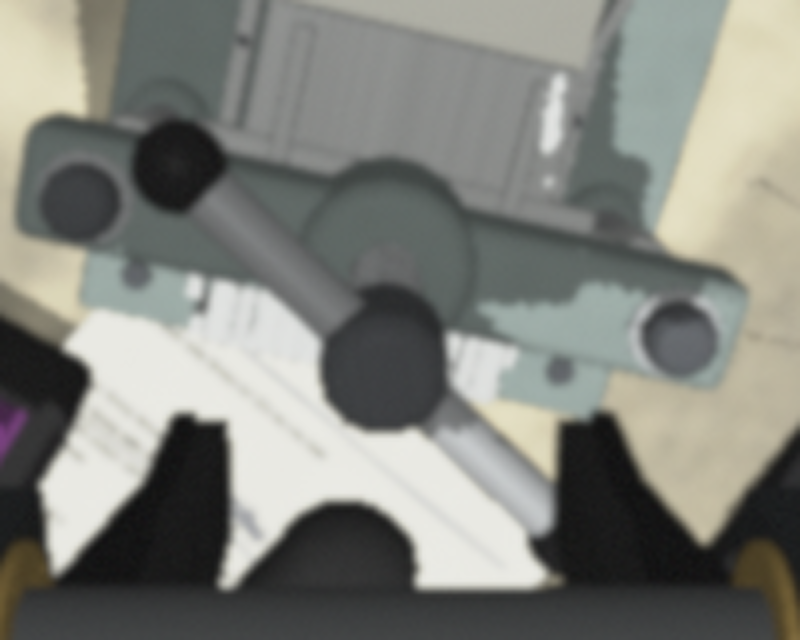

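```bash
python3 - <<'E'
from chk import *
W=capture("wrist")
for z in(.203,.208,.212,.215): print(z,onz(W,(315.9,219.4),z)[:2], onz(T,t(259,200),z)[:2], onz(S,s(216,128),z)[:2])
print("ball",[onz(W,(264.4,171.1),.203)[:2],onz(T,t(390,228),.203)[:2],onz(S,s(302,62),.203)[:2]])
b=[onz(W,(239.9,180.4),.148),onz(W,(389.4,214.1),.148)];print("bolts mid W",sum(b)/2)
b=[onz(T,t(104,277),.148),onz(T,t(430,158),.148)];print("bolts mid T",sum(b)/2, b)
b=[onz(S,s(195,362),.148)];print(b)
E
```

```text
0.203 [ 0.59925156 -0.08409821] [ 0.59973347 -0.0855878 ] [ 0.60170605 -0.08989361]
0.208 [ 0.59756151 -0.0851492 ] [ 0.5991199  -0.08590471] [ 0.59952628 -0.08633225]
0.212 [ 0.59620947 -0.08598998] [ 0.59862905 -0.08615824] [ 0.59778247 -0.08348316]
0.215 [ 0.59519544 -0.08662057] [ 0.59826091 -0.08634839] [ 0.59647461 -0.08134634]
ball [array([ 0.58713439, -0.13963199]), array([ 0.58666338, -0.14188504]), array([ 0.5854982 , -0.14154569])]
bolts mid W [ 0.59804562 -0.08514521  0.148     ]
bolts mid T [ 0.59846672 -0.0857351   0.148     ] [array([ 0.57254004, -0.01135303,  0.148     ]), array([ 0.6243934 , -0.16011718,  0.148     ])]
[array([ 0.57027498, -0.00821186,  0.148     ])]
```

The hub is at about (0.598,-0.0855), and all three cameras agree to within 2 mm. The bar lies between the fingers with room either side, so I'll centre the tool and descend.

>>> send_rows(moves=[0,0,0,0.37,-0.1,0,0.15,0,0,0,0,0,-1.7,0.15,0,0,0,0,0,-1.7,0.15,0,0,0,0,0,-1.7,0.15,0,0,0,0,0,-1.7,0.15,0,0,0,0,0,0,0.15])

```text
time_s: 9.85
position: [0.5981, -0.085, 0.1902]
tcp_rot: [[-0.839, -0.545, -0.005], [-0.545, 0.839, 0.002], [0.003, 0.004, -1.0]]
force: [-1.0, -0.7, -0.4]
opening: 0.576
```

```bash
python3 st.py;  python3 -c "
from h import *
print(read_state()['position'])
c=capture('wrist');crop(c,220,130,420,290,'pics/w8.png',4)"
```

```text
t 9.85 press xy 0.0004640494206759443 0.0005830088767492988 z 0.1902435453245038 F along -1.1655558938248523 F [-0.99457829 -0.68020114 -0.37501828] M [ 0.16250668 -0.06799399 -0.0247733 ] j6 -141.67610651704274 yaw y 123.00082947472143
[ 0.59811427 -0.08498143  0.19024355]
```

View pics/w8.png

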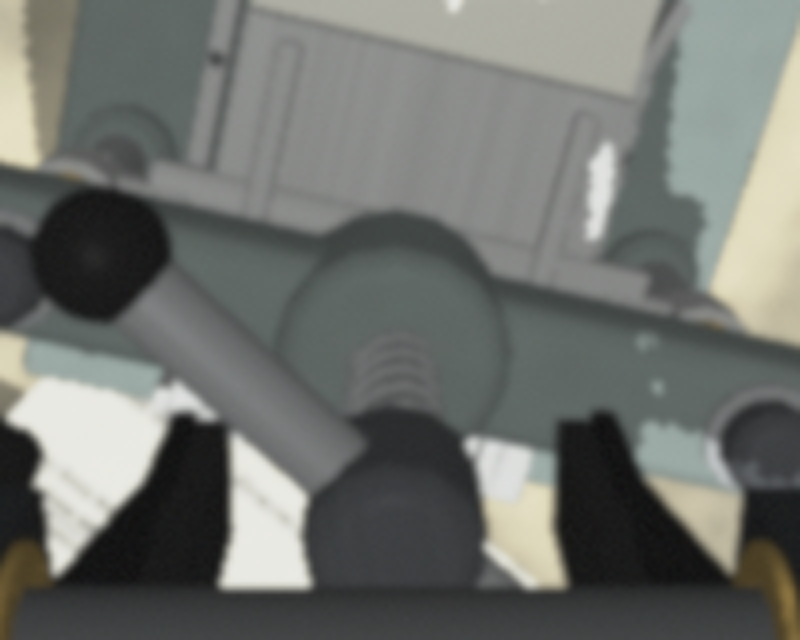

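The fingers straddle the bar: the left finger is on the trailing side of the upper-left arm, and the hub is between them. I'll wind clockwise while sinking with the handle.

>>> send_rows(moves=[0,0,-4,0,-0.03,0,0.3,0,0,-5,0,0,0,0.3,0,0,-7,0,0,0,0.3,0,0,-7,0,0,-0.04,0.3,0,0,-7,0,0,-0.04,0.3,0,0,-7,0,0,-0.04,0.3,0,0,-7,0,0,-0.04,0.3,0,0,-7,0,0,-0.04,0.3,0,0,-7,0,0,-0.04,0.3,0,0,-7,0,0,-0.04,0.3])

```text
time_s: 10.9
position: [0.5978, -0.0852, 0.1906]
tcp_rot: [[-0.846, 0.533, -0.004], [0.533, 0.846, 0.001], [0.004, -0.002, -1.0]]
force: [-5.0, 1.1, 1.3]
opening: 0.65
```

```bash
python3 st.py;  python3 -c "
from h import *
print(read_state()['position'])
c=capture('wrist');crop(c,220,130,420,290,'pics/w9.png',4)
c=capture('scene');crop(c,225,85,385,285,'pics/s9.png',3)"
```

```text
t 10.9 press xy 9.897692891202804e-05 0.0004953980937872264 z 0.19058499153026326 F along -4.324030495968109 F [-4.98213361  1.08993749  1.3224764 ] M [0.27139834 0.61059049 0.20095142] j6 -76.45777069551885 yaw y 57.79130657050044
[ 0.59780003 -0.08518687  0.19058499]
```

View pics/w9.png

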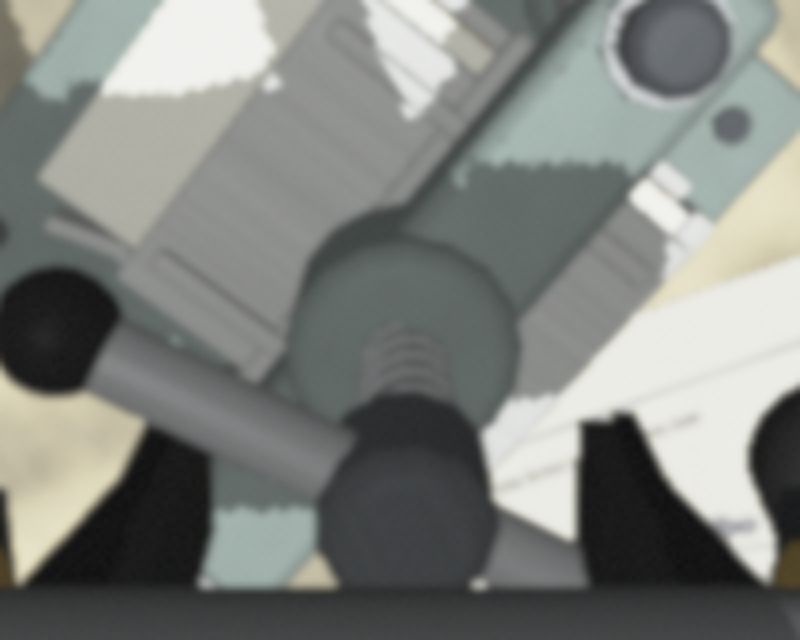

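View pics/s9.png

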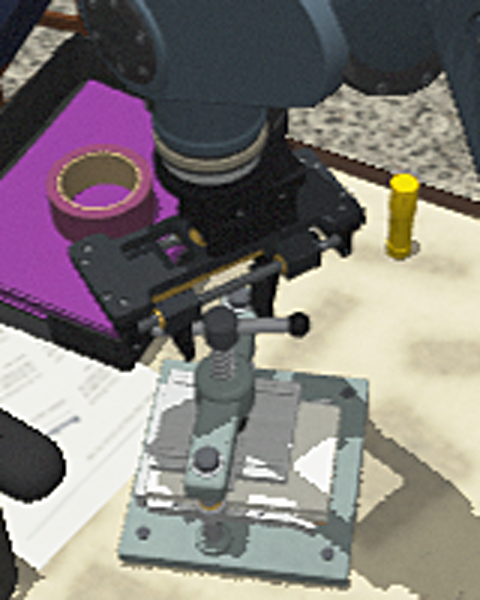

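The handle turns with the fingers, at a moment of about 0.2 N·m. I'll carry on winding.

>>> send_rows(moves=[0,0,-7,0,0,-0.06,0.3,0,0,-7,0,0,-0.06,0.3,0,0,-7,0,0,-0.06,0.3,0,0,-7,0,0,-0.06,0.3,0,0,-7,0,0,-0.06,0.3,0,0,-7,0,0,-0.06,0.3,0,0,-7,0,0,-0.06,0.3,0,0,-7,0,0,-0.06,0.3,0,0,-7,0,0,-0.06,0.3,0,0,-7,0,0,-0.06,0.3])

```text
time_s: 12.0
position: [0.5997, -0.0843, 0.1849]
tcp_rot: [[0.209, 0.978, 0.0], [0.978, -0.209, 0.002], [0.002, -0.0, -1.0]]
force: [-2.9, 3.7, 2.3]
opening: 0.653
```

```bash
python3 st.py;  python3 -c "
from h import *
print(read_state()['position'])
c=capture('wrist');crop(c,220,130,420,290,'pics/w10.png',4)
c=capture('scene');crop(c,225,85,385,285,'pics/s10.png',3)"
```

```text
t 12.0 press xy 0.0021656799542337734 0.0007461569777944336 z 0.1848719222284061 F along -1.5121694938707029 F [-2.91217372  3.65192069  2.30662354] M [0.65893616 0.33723001 0.16599963] j6 -6.619447067402166 yaw y -12.06903698386161
[ 0.59966155 -0.08425474  0.18487192]
```

View pics/w10.png

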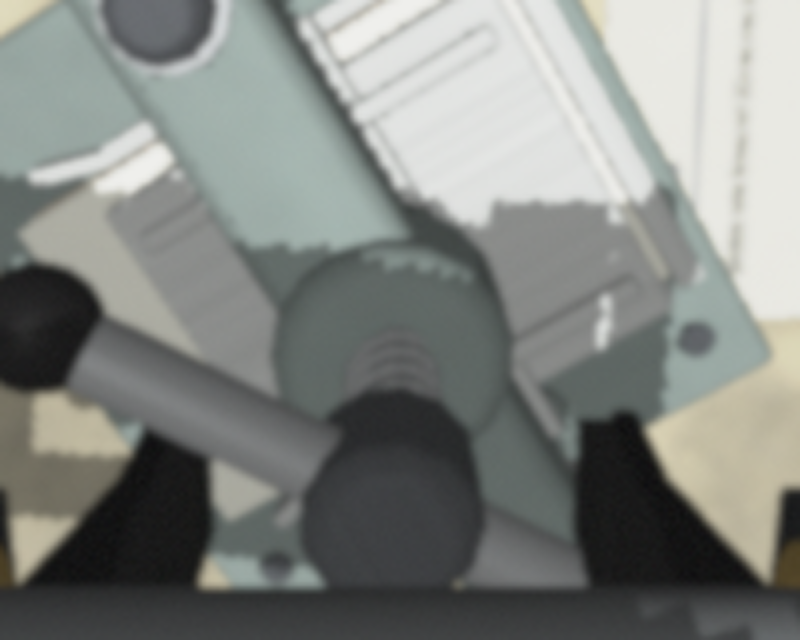

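View pics/s10.png

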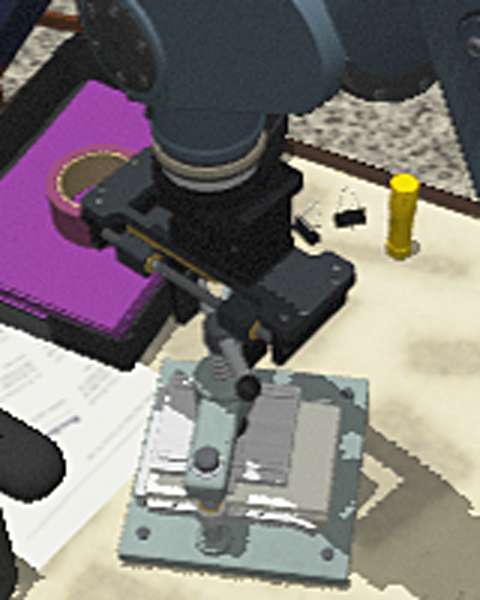

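The handle follows steadily, having turned about 120°, with a moment of about 0.17 N·m. I'll do the rest of this stroke.

>>> send_rows(moves=[0,0,-7,-0.02,0,-0.05,0.3,0,0,-7,-0.02,0,-0.05,0.3,0,0,-7,-0.02,0,-0.05,0.3,0,0,-7,-0.02,0,-0.05,0.3,0,0,-7,0,0,-0.05,0.3,0,0,-7,0,0,-0.05,0.3,0,0,-7,0,0,-0.05,0.3,0,0,-7,0,0,-0.05,0.3,0,0,-7,0,0,-0.05,0.3,0,0,-7,0,0,-0.05,0.3,0,0,-7,0,0,-0.05,0.3,0,0,-7,0,0,-0.05,0.3,0,0,-7,0,0,-0.05,0.3,0,0,-7,0,0,-0.05,0.3,0,0,-7,0,0,-0.05,0.3,0,0,-7,0,0,-0.05,0.3,0,0,-7,0,0,-0.05,0.3,0,0,-7,0,0,-0.05,0.3,0,0,-7,0,0,-0.05,0.3])

```text
time_s: 14.0
position: [0.5986, -0.0845, 0.1753]
tcp_rot: [[0.574, -0.819, -0.0], [-0.819, -0.574, 0.002], [-0.002, -0.001, -1.0]]
force: [-2.4, 4.0, 4.0]
opening: 0.652
```

```bash
python3 st.py;  python3 -c "
from h import *
print(read_state()['position'])
c=capture('wrist');crop(c,220,130,420,290,'pics/w11.png',4)
c=capture('scene');crop(c,225,85,385,285,'pics/s11.png',3)"
```

```text
t 14.0 press xy 0.0010497839838168477 0.000840201338663536 z 0.17525543458924833 F along -0.9251109856474786 F [-2.41059137  3.99272839  4.03485677] M [0.9743831  0.43076091 0.20218124] j6 126.24891616786215 yaw y -144.97897653541742
[ 0.59857917 -0.084542    0.17525543]
```

View pics/w11.png

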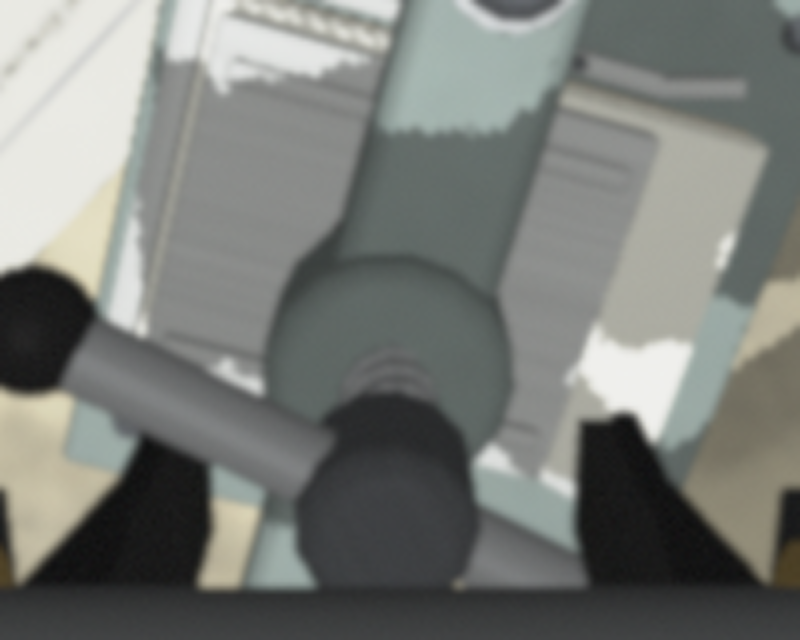

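View pics/s11.png

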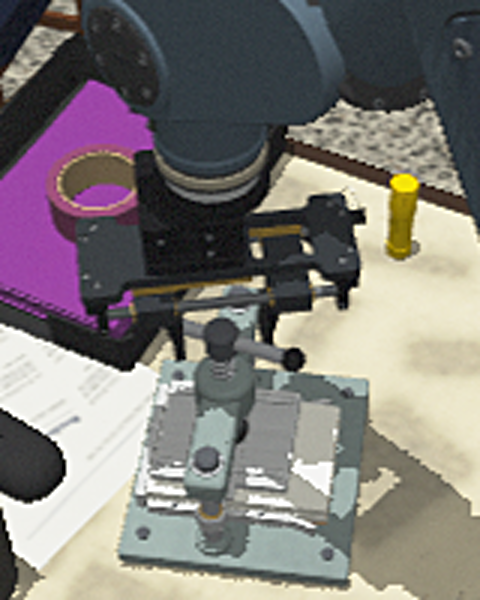

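The handle has turned about 250°, with a steady 0.2 N·m, i.e. free winding. I'll release, lift, turn the wrist back and regrasp.

>>> send_rows(moves=[0,0,5,0,0,0,0.3,0,0,5,0,0,0,0.3,0,0,0,0,0,2.2,0.3,0,0,0,0,0,2.2,0.3,0,0,8.5,0,0,0,0.3,0,0,8.5,0,0,0,0.3,0,0,8.5,0,0,0,0.3,0,0,8.5,0,0,0,0.3,0,0,8.5,0,0,0,0.3,0,0,8.5,0,0,0,0.3,0,0,8.5,0,0,0,0.3,0,0,8.5,0,0,0,0.3,0,0,8.5,0,0,0,0.3,0,0,8.5,0,0,0,0.3,0,0,8.5,0,0,0,0.3,0,0,8.5,0,0,0,0.3,0,0,8.5,0,0,0,0.3,0,0,8.5,0,0,0,0.3,0,0,8.5,0,0,0,0.3,0,0,8.5,0,0,0,0.3])

```text
time_s: 16.1
position: [0.6002, -0.0869, 0.2189]
tcp_rot: [[-0.029, 1.0, 0.003], [1.0, 0.029, -0.002], [-0.002, 0.003, -1.0]]
force: [0.1, 0.4, 0.6]
opening: 0.654
```

>>> send_rows(moves=[0,0,8,0,0,0,0.3,0,0,8,0,0,0,0.3,0,0,8,0,0,0,0.3,0,0,8,0,0,0,0.3,0,0,8,0,0,0,0.3,0,0,8,0,0,0,0.3,0,0,0,0,0,0,0.3])

```text
time_s: 16.8
position: [0.6001, -0.0868, 0.2189]
tcp_rot: [[-0.757, 0.653, 0.003], [0.653, 0.757, -0.002], [-0.003, 0.001, -1.0]]
force: [-0.1, -0.0, -0.1]
opening: 0.65
```

```bash
python3 st.py;  python3 -c "
from h import *
print(read_state()['position'])
c=capture('wrist');crop(c,220,130,420,290,'pics/w12.png',4)
c=capture('scene');crop(c,255,165,365,285,'pics/s12.png',5)"
```

```text
t 16.8 press xy 0.0016830582970335183 -0.0017595989309550375 z 0.2188549603824086 F along -0.08464962697046512 F [-0.08628415 -0.01011302 -0.09085955] M [ 0.08046721 -0.08513584  0.01338853] j6 -67.93655259181119 yaw y 49.20442703326946
[ 0.60005101 -0.08677666  0.21885496]
```

View pics/w12.png

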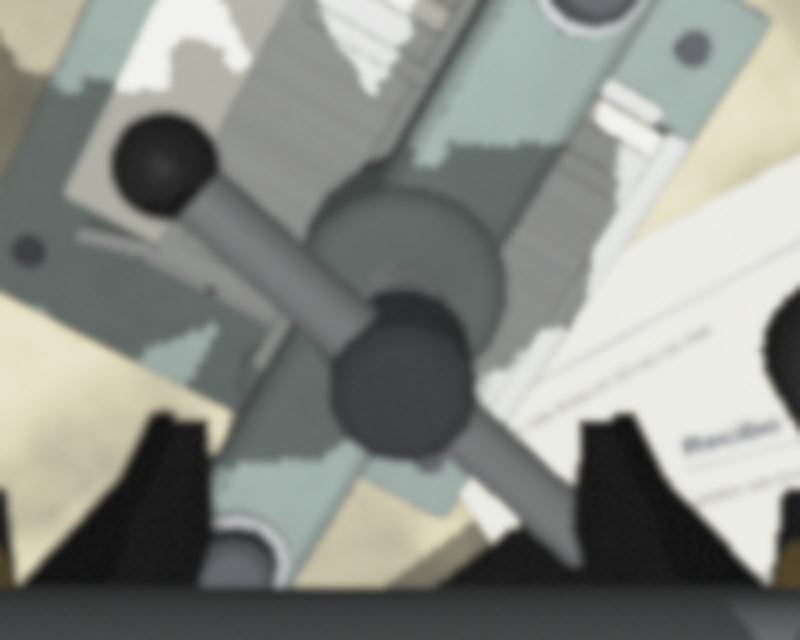

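View pics/s12.png

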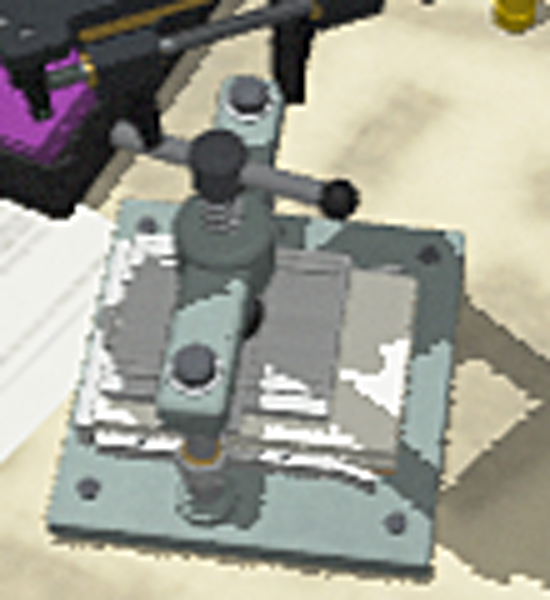

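```bash
cat > bar.py <<'E'
from chk import *
W=capture("wrist")
w=lambda u,v:((u+.5)/4-.5+220,(v+.5)/4-.5+130)
def bar(hub,ball,z):
    H=onz(W,w(*hub),z+.006);B=onz(W,w(*ball),z)
    ax=np.array([.598,-.0855])
    for c in(H[:2],ax):
        d=B[:2]-c; print("hub",H[:2],"r",np.hypot(*d),"bar yaw",np.degrees(np.arctan2(d[1],d[0])))
E
python3 -c "
from bar import *
bar((404,375),(165,165),.186)"
```

```text
hub [ 0.59600141 -0.08097825] r 0.05505005592026947 bar yaw -172.59819126242422
hub [ 0.59600141 -0.08097825] r 0.056648256162948496 bar yaw -177.39954804199462
```

The bar is now at yaw -176°, so it has turned about 254° so far, and the fingers are again 45° behind it. I'll centre, descend and wind on.

>>> send_rows(moves=[0,0,0,-0.2,0.13,-1.5,0.3,0,0,0,0,0,-1.5,0.3,0,0,0,0,0,-1.5,0.3,0,0,-4,0,0,0,0.3,0,0,-6,0,0,0,0.3,0,0,-7,0,0,-0.05,0.3,0,0,-7,0,0,-0.05,0.3,0,0,-7,0,0,-0.05,0.3,0,0,-7,0,0,-0.05,0.3,0,0,-7,0,0,-0.05,0.3,0,0,-7,0,0,-0.05,0.3,0,0,-7,0,0,-0.05,0.3,0,0,-7,0,0,-0.05,0.3,0,0,-7,0,0,-0.05,0.3,0,0,-7,0,0,-0.05,0.3])

```text
time_s: 18.55
position: [0.5978, -0.082, 0.1684]
tcp_rot: [[0.519, 0.855, 0.002], [0.855, -0.519, 0.004], [0.005, 0.0, -1.0]]
force: [3.2, 6.4, 0.1]
opening: 0.652
```

```bash
python3 st.py;  python3 -c "
from h import *
print(read_state()['position'])
c=capture('wrist');crop(c,220,130,420,290,'pics/w13.png',4)"
```

```text
t 18.55 press xy 0.001209249214123683 0.003474983137470085 z 0.1683619258008207 F along 5.174141297187475 F [3.22079972 6.35875012 0.06284554] M [ 1.09453378 -0.57102826  0.20925197] j6 12.590957057140551 yaw y -31.28389732998215
[ 0.59784198 -0.08200743  0.16836193]
```

View pics/w13.png

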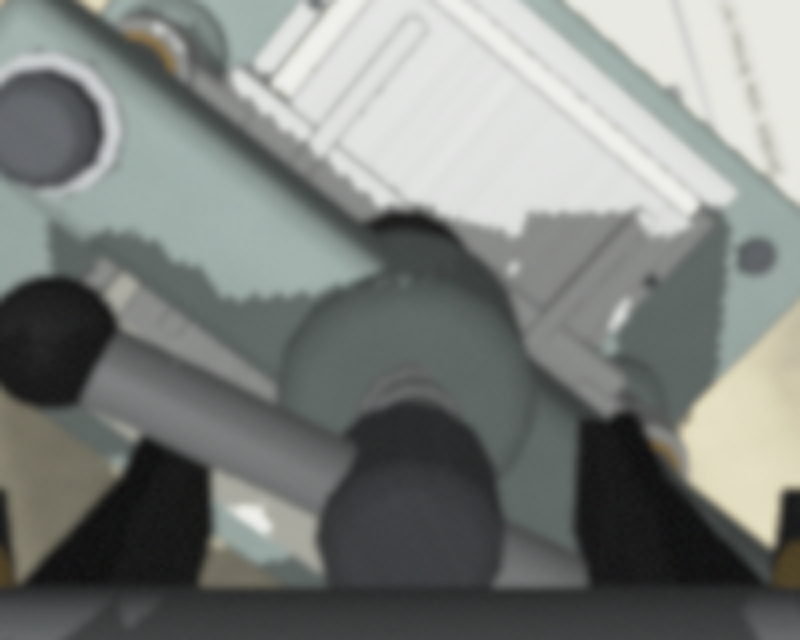

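>>> send_rows(moves=[0,0,-7,-0.1,-0.1,-0.05,0.3,0,0,-7,-0.05,-0.1,-0.05,0.3,0,0,-7,0,-0.05,-0.05,0.3,0,0,-7,0,0,-0.05,0.3,0,0,-7,0,0,-0.05,0.3,0,0,0,0,0,0,0.3])

```text
time_s: 19.2
position: [0.5984, -0.0861, 0.1665]
tcp_rot: [[0.914, 0.405, 0.007], [0.405, -0.914, 0.001], [0.007, 0.002, -1.0]]
force: [4.1, 3.6, -0.4]
opening: 0.65
```

```bash
python3 st.py
```

```text
t 19.2 press xy 0.000358001699464465 -0.0005813374013945055 z 0.16647353198312503 F along 5.057829098524177 F [ 4.07324002  3.63007967 -0.41809406] M [ 0.60113249 -0.86777074  0.2160504 ] j6 47.15769574765486 yaw y -66.11296184906034
```

>>> send_rows(moves=[0,0,5,0,0,0,0.3,0,0,5,0,0,0,0.3,0,0,0,0,0,2.2,0.3,0,0,0,0,0,2.2,0.3,0,0,8.2,0,0,0,0.3,0,0,8.2,0,0,0,0.3,0,0,8.2,0,0,0,0.3,0,0,8.2,0,0,0,0.3,0,0,8.2,0,0,0,0.3,0,0,8.2,0,0,0,0.3,0,0,8.2,0,0,0,0.3,0,0,8.2,0,0,0,0.3,0,0,8.2,0,0,0,0.3,0,0,8.2,0,0,0,0.3,0,0,8.2,0,0,0,0.3,0,0,8.2,0,0,0,0.3,0,0,8.2,0,0,0,0.3,0,0,8.2,0,0,0,0.3,0,0,8.2,0,0,0,0.3,0,0,8.2,0,0,0,0.3])

```text
time_s: 21.2
position: [0.5954, -0.087, 0.2098]
tcp_rot: [[-0.968, 0.25, 0.0], [0.25, 0.968, -0.0], [-0.0, -0.0, -1.0]]
force: [0.6, 0.5, -0.7]
opening: 0.653
```

>>> send_rows(moves=[0,0,8,0,0,0,0.3,0,0,8,0,0,0,0.3,0,0,8,0,0,0,0.3,0,0,8,0,0,0,0.3,0,0,8,0,0,0,0.3,0,0,8,0,0,0,0.3,0,0,0,0,0,0,0.3])

```text
time_s: 21.9
position: [0.5955, -0.087, 0.2098]
tcp_rot: [[-0.837, -0.547, 0.0], [-0.547, 0.837, -0.0], [-0.0, -0.0, -1.0]]
force: [0.2, -0.7, 0.5]
opening: 0.651
```

```bash
python3 st.py;  python3 -c "
from h import *
print(read_state()['position'])
c=capture('wrist');crop(c,220,130,420,290,'pics/w14.png',4)
c=capture('scene');crop(c,255,165,365,285,'pics/s14.png',5)"
```

```text
t 21.9 press xy -0.0027042245700023043 -0.0004097023774864118 z 0.20980134456369554 F along -0.08748773213610472 F [ 0.15822982 -0.70216686  0.51225108] M [ 0.16438626 -0.09764772 -0.00864505] j6 -142.12309342535465 yaw y 123.18887186780067
[ 0.5954654  -0.08698316  0.20980134]
```

View pics/w14.png

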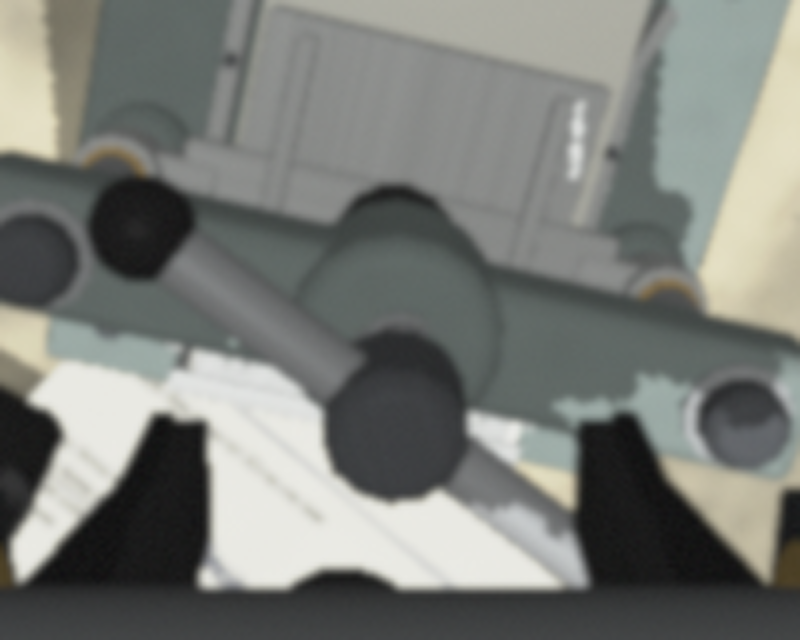

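View pics/s14.png

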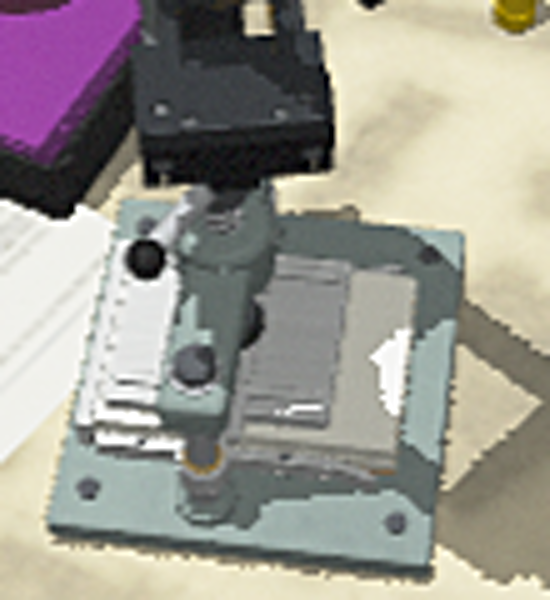

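```bash
python3 -c "
from bar import *
bar((395,413),(142,228),.179)"
```

```text
hub [ 0.59565889 -0.08617757] r 0.054530987390295854 bar yaw -93.24685860609952
hub [ 0.59565889 -0.08617757] r 0.05538779948048739 bar yaw -95.62570984110808
```

The bar is at yaw -95°, so it has turned about 353° and the platen is at about z = 48.5 mm, nearly touching. This is the last grasp, and from here I'll wind in smaller steps and read the torque.

>>> send_rows(moves=[0,0,4,0.25,0.15,0,0.3,0,0,0,0,0,-1.4,0.3,0,0,0,0,0,-1.4,0.3,0,0,0,0,0,-1.4,0.3,0,0,-5,0,0,0,0.3,0,0,-5,0,0,0,0.3,0,0,-5,0,0,-0.02,0.3,0,0,-5,0,0,-0.03,0.3,0,0,-5,0,0,-0.03,0.3,0,0,0,0,0,0,0.3,0,0,0,0,0,0,0.3])

```text
time_s: 23.25
position: [0.5987, -0.0855, 0.167]
tcp_rot: [[-0.977, -0.213, 0.002], [-0.213, 0.977, -0.0], [-0.002, -0.001, -1.0]]
force: [2.5, 0.6, -1.4]
opening: 0.651
```

```bash
python3 st.py
```

```text
t 23.25 press xy 0.0008292731309128925 -5.4932393481779164e-05 z 0.16698798102189222 F along 2.5957469795583727 F [ 2.53675096  0.61519069 -1.37334183] M [ 0.22558856 -0.66315561  0.08377183] j6 -121.00747131016215 yaw y 102.28197197975197
```

>>> send_rows(moves=[0,0,-5,0,0,-0.03,0.3,0,0,-5,0,0,-0.03,0.3,0,0,0,0,0,0,0.3,0,0,0,0,0,0,0.3])

```text
time_s: 23.65
position: [0.5983, -0.0856, 0.1666]
tcp_rot: [[-0.999, -0.041, 0.001], [-0.041, 0.999, -0.0], [-0.001, -0.001, -1.0]]
force: [2.0, -0.3, -1.4]
opening: 0.652
```

```bash
python3 st.py
```

```text
t 23.65 press xy 0.00045541719581595276 -4.435349523894378e-05 z 0.16655852714117958 F along 1.8209153001641087 F [ 2.03770951 -0.29027862 -1.42936103] M [ 0.15095867 -0.65972304  0.05330115] j6 -111.06850727708844 yaw y 92.35007055601149
```

>>> send_rows(moves=[0,0,-5,0,0,-0.03,0.3,0,0,-5,0,0,-0.03,0.3,0,0,0,0,0,0,0.3,0,0,0,0,0,0,0.3])

```text
time_s: 24.05
position: [0.598, -0.0856, 0.166]
tcp_rot: [[-0.991, 0.133, 0.0], [0.133, 0.991, -0.0], [-0.001, -0.0, -1.0]]
force: [2.7, -0.1, -1.4]
opening: 0.654
```

```bash
python3 st.py; python3 -c "
from h import *
c=capture('wrist');crop(c,220,130,420,290,'pics/w15.png',4)"
```

```text
t 24.05 press xy 0.00012186845212775127 8.060560875304941e-05 z 0.1659644384554116 F along 2.4942077408935646 F [ 2.69630127 -0.13239143 -1.43474649] M [ 0.18283051 -0.64542514  0.07418775] j6 -101.08927582681595 yaw y 82.36916220946462
```

View pics/w15.png

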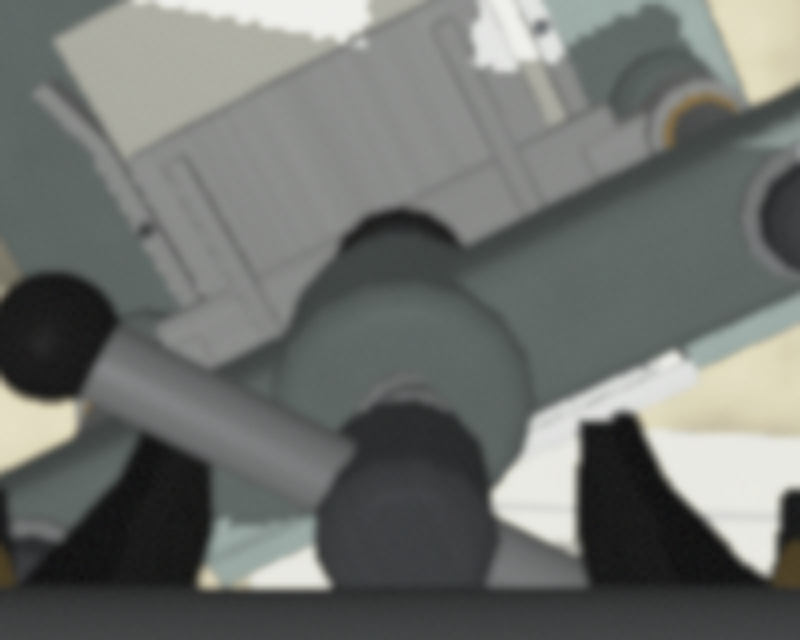

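The bar rests on the finger. The free standing torque is 0.05–0.08 N·m, so touch should show as a steady rise above that. I'll go on in 10° steps.

>>> send_rows(moves=[0,0,-5,0,0,-0.03,0.3,0,0,-5,0,0,-0.03,0.3,0,0,0,0,0,0,0.3,0,0,0,0,0,0,0.3])

```text
time_s: 24.5
position: [0.5977, -0.0854, 0.1653]
tcp_rot: [[-0.953, 0.303, -0.0], [0.303, 0.953, -0.0], [0.0, -0.0, -1.0]]
force: [2.2, 0.2, -0.6]
opening: 0.649
```

```bash
python3 st.py; python3 -c "
from bar import *
bar((405,500),(55,335),.1775)"
```

```text
t 24.5 press xy -7.690940839506163e-05 0.0002913689095114059 z 0.16527254376698025 F along 2.085983440005687 F [ 2.15749836  0.16187929 -0.61606695] M [ 0.1203474  -0.57117544  0.10545404] j6 -91.08162443752961 yaw y 72.36258720096149
hub [ 0.59295868 -0.08230128] r 0.05360058071676442 bar yaw -132.40068851824344
hub [ 0.59295868 -0.08230128] r 0.05495336731212671 bar yaw -138.54274940069757
```

>>> send_rows(moves=[0,0,-5,0,0,-0.03,0.3,0,0,-5,0,0,-0.03,0.3,0,0,0,0,0,0,0.3,0,0,0,0,0,0,0.3])

```text
time_s: 25.05
position: [0.5976, -0.0852, 0.1646]
tcp_rot: [[-0.886, 0.464, -0.001], [0.464, 0.886, 0.0], [0.001, -0.0, -1.0]]
force: [0.9, 1.3, -0.7]
opening: 0.65
```

```bash
python3 st.py
```

```text
t 25.05 press xy -0.00014018566518834443 0.0005407129649615895 z 0.164568337297179 F along 1.2995548645753725 F [ 0.90230217  1.33607724 -0.71574029] M [ 0.28075199 -0.4255503   0.07287839] j6 -81.06123759931093 yaw y 62.34310024059339
```

>>> send_rows(moves=[0,0,-5,0,0,-0.03,0.3,0,0,-5,0,0,-0.03,0.3,0,0,0,0,0,0,0.3,0,0,0,0,0,0,0.3])

```text
time_s: 25.45
position: [0.5974, -0.085, 0.1639]
tcp_rot: [[-0.792, 0.611, -0.001], [0.611, 0.792, 0.001], [0.001, 0.0, -1.0]]
force: [1.3, 1.3, 0.2]
opening: 0.652
```

```bash
python3 st.py
```

```text
t 25.45 press xy -0.0001773203747853039 0.0007898209975278815 z 0.16392637422269132 F along 1.6966343724574358 F [1.32710115 1.32745307 0.23646276] M [ 0.38304007 -0.3201717   0.12710359] j6 -71.08722782593014 yaw y 52.36606175888391
```

```bash
cat > mz.py <<'E'
from h import *
m=[];f=[]
for i in range(6):
    s=read_state();m.append(s["moment"][2]);f.append(s["force"]);capture("top")
print("t",round(s["time_s"],2),"Mz",np.round(np.mean(m),3),np.round(m,3),"F",np.round(np.mean(f,0),2),"pos",np.round(s["position"],4),"yaw",round(float(np.degrees(np.arctan2(s["tcp_rot"][1,1],s["tcp_rot"][0,1]))),2))
E
python3 mz.py
```

```text
t 25.7 Mz 0.129 [0.127 0.108 0.136 0.147 0.125 0.128] F [0.97 1.91 0.12] pos [ 0.5975 -0.085   0.1639] yaw 52.26
```

>>> send_rows(moves=[0,0,-5,0,0,-0.03,0.3,0,0,-5,0,0,-0.03,0.3,0,0,0,0,0,0,0.3])

```text
time_s: 26.05
position: [0.5974, -0.0848, 0.1633]
tcp_rot: [[-0.672, 0.74, -0.001], [0.74, 0.672, 0.001], [0.001, -0.0, -1.0]]
force: [0.6, 3.1, 0.8]
opening: 0.651
```

```bash
python3 mz.py
```

```text
t 26.3 Mz 0.153 [0.114 0.159 0.1   0.194 0.191 0.16 ] F [0.37 3.92 0.98] pos [ 0.5974 -0.0849  0.1632] yaw 42.27
```

>>> send_rows(moves=[0,0,-5,0,0,-0.03,0.3,0,0,-5,0,0,-0.03,0.3,0,0,0,0,0,0,0.3])

```text
time_s: 26.65
position: [0.5974, -0.0846, 0.1626]
tcp_rot: [[-0.533, 0.846, -0.001], [0.846, 0.533, 0.001], [0.002, -0.0, -1.0]]
force: [0.4, 5.0, 1.2]
opening: 0.651
```

```bash
python3 mz.py; python3 -c "
from h import *
c=capture('wrist');crop(c,220,130,420,290,'pics/w16.png',4)
c=capture('scene');crop(c,255,165,365,285,'pics/s16.png',5)"
```

```text
t 26.9 Mz 0.212 [0.202 0.222 0.245 0.219 0.172 0.213] F [-0.08  5.16  1.04] pos [ 0.5973 -0.0846  0.1626] yaw 32.25
```

View pics/s16.png

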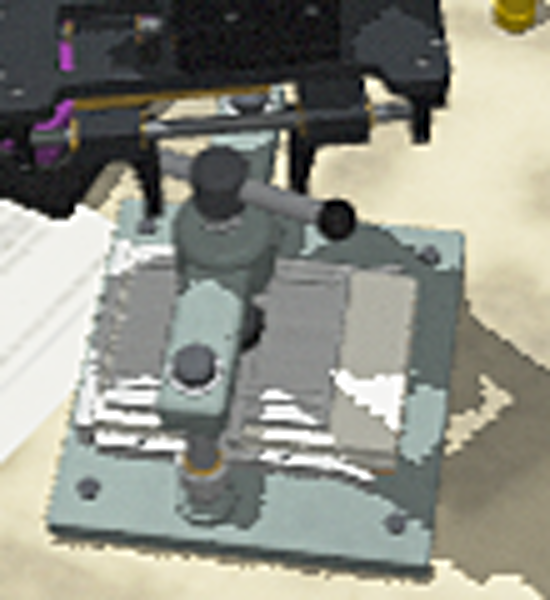

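View pics/w16.png

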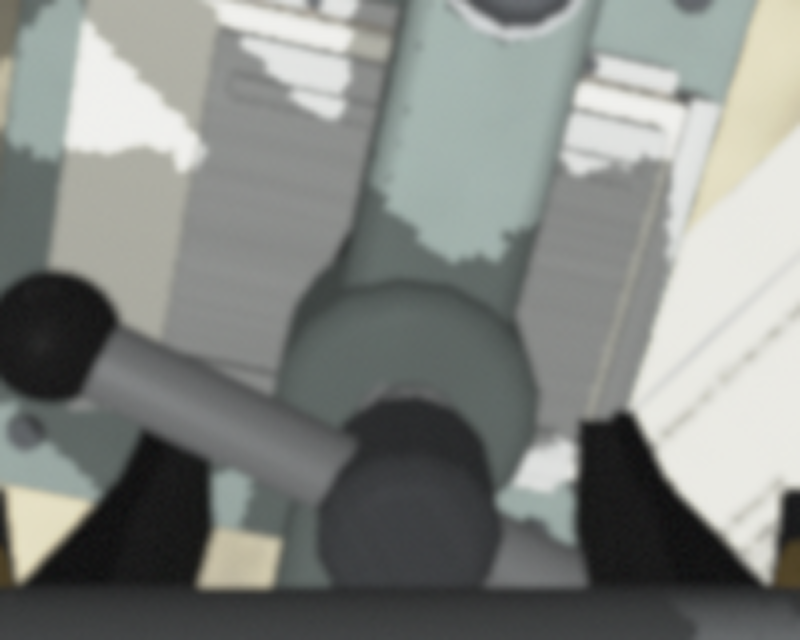

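After touch the standing torque rises by 0.04 N·m per 10°, as the specified 0.22 N·m/rad predicts. It reads 0.21 now, with touch extrapolated to about 32° ago. I need about 18° more.

>>> send_rows(moves=[0,0,-5,0,0,-0.03,0.3,0,0,-5,0,-0.02,-0.03,0.3,0,0,0,0,0,0,0.3,0,0,0,0,0,0,0.3])

```text
time_s: 27.45
position: [0.5973, -0.0843, 0.162]
tcp_rot: [[-0.379, 0.926, -0.001], [0.926, 0.379, 0.002], [0.002, -0.0, -1.0]]
force: [-0.9, 6.3, 1.6]
opening: 0.653
```

```bash
python3 mz.py
```

```text
t 27.7 Mz 0.233 [0.213 0.255 0.234 0.252 0.268 0.174] F [-0.05  6.97  0.89] pos [ 0.5973 -0.0843  0.162 ] yaw 22.26
```

>>> send_rows(moves=[0,0,-5,0,0,-0.03,0.3,0,0,-4.5,0,0,-0.03,0.3,0,0,0,0,0,0,0.3,0,0,0,0,0,0,0.3])

```text
time_s: 28.15
position: [0.5974, -0.0839, 0.1614]
tcp_rot: [[-0.221, 0.975, -0.001], [0.975, 0.221, 0.003], [0.003, -0.0, -1.0]]
force: [0.3, 7.8, 1.6]
opening: 0.65
```

```bash
python3 mz.py; python3 mz.py
```

```text
t 28.4 Mz 0.277 [0.259 0.31  0.289 0.256 0.267 0.28 ] F [0.48 7.36 1.45] pos [ 0.5974 -0.0839  0.1614] yaw 12.76
t 28.7 Mz 0.262 [0.226 0.238 0.332 0.314 0.242 0.221] F [0.47 7.59 1.4 ] pos [ 0.5974 -0.0839  0.1614] yaw 12.76
```

The standing torque averages 0.27 N·m, inside the 0.25–0.3 window and about 50° after touch. I'll back the fingers off, lift and retreat, then check that the handle stays.

```bash
python3 -c "
from h import *
c=capture('scene');crop(c,255,165,365,285,'pics/s17.png',5)"
```

>>> send_rows(moves=[0,0,3,0,-0.05,0,0.3,0,0,5,0,-0.05,0,0.3,0,0,5,0,-0.05,0,0.3,0,0,0,0,0,0,0.3,0,0,0,0,0,1,0.3,0,0,0,0,0,2,0.3,0,0,0,0,0,3,0.3,0,0,0,-1,-0.4,3,0.3,0,0,0,-3,-1,1,0.3,0,0,0,-3,-1,0,0.3,0,0,0,-3,-1,0,0.3,0,0,0,-3,-1,0,0.3,0,0,0,-2,-1,0,0.3,0,0,0,0,-3,0,0.3,0,0,0,0,-3,0,0.3,0,0,0,0,-3,0,0.3,0,0,0,0,-2,0,0.3,0,0,0,0,0,0,0.3])

```text
time_s: 30.6
position: [0.4481, -0.2545, 0.2624]
tcp_rot: [[-0.43, 0.903, 0.002], [0.903, 0.43, -0.003], [-0.004, 0.0, -1.0]]
force: [-0.7, -0.1, 0.0]
opening: 0.65
```

```bash
python3 st.py; python3 -c "
from h import *
c=capture('scene');crop(c,255,165,365,285,'pics/s18.png',5);crop(c,0,0,640,400,'pics/s18f.png',1)
c=capture('top');crop(c,240,125,360,240,'pics/t18.png',5)"
```

```text
t 30.6 press xy -0.19785577421937214 -0.10850545667028166 z 0.2624267343614913 F along -0.6592163593040486 F [-0.65402881 -0.12884823  0.00897835] M [ 0.03035998 -0.14793648  0.01751277] j6 -67.41655115016269 yaw y 25.46572514781336
```

View pics/s17.png

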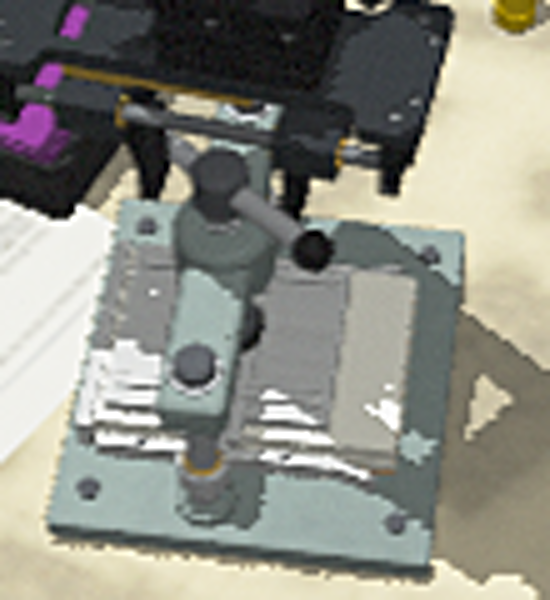

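View pics/s18.png

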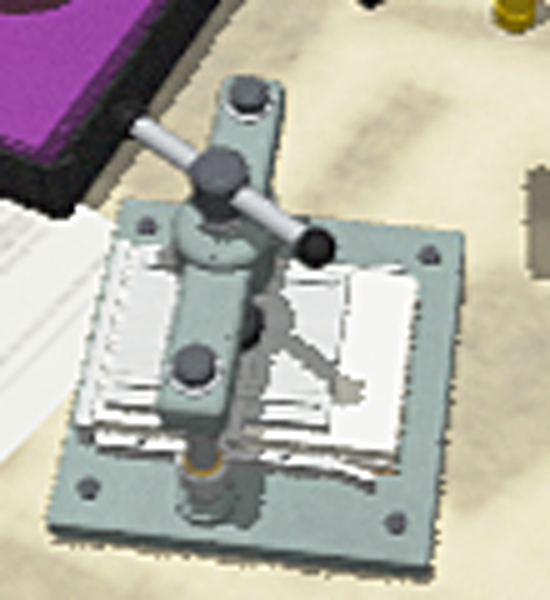

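View pics/t18.png

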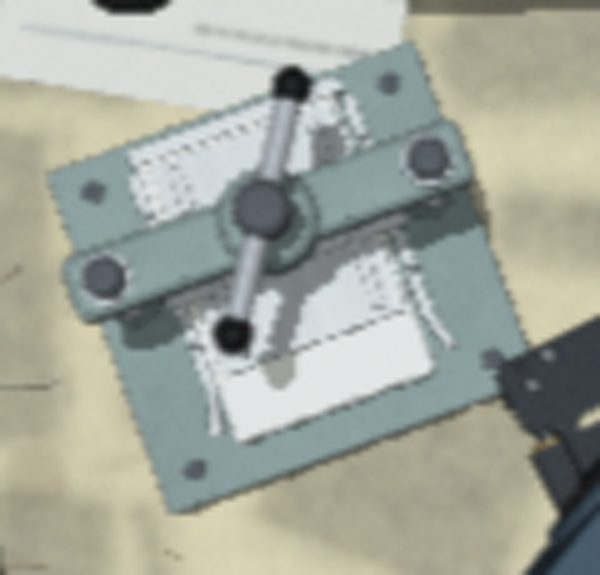

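View pics/s18f.png

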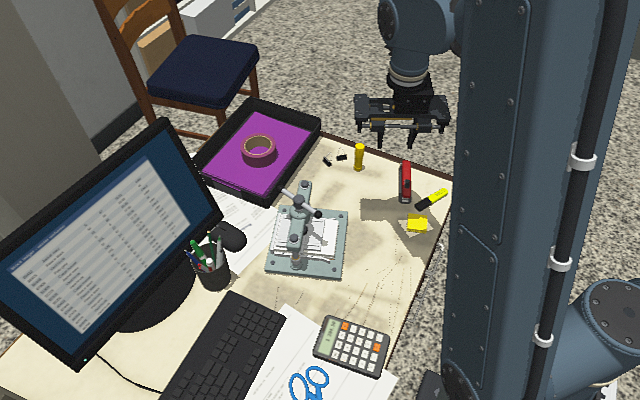

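```bash
python3 - <<'E'
from chk import *
a,ra=tri([(T,t(291,84)),(S,s(121,122))]);b,rb=tri([(T,t(232,335)),(S,s(317,246))])
print(a,ra,b,rb)
for z in(.170,.172,.174):
  for cam_,A,B in((T,t(291,84),t(232,335)),(S,s(121,122),s(317,246))):
    d=onz(cam_,A,z)-onz(cam_,B,z);y=np.degrees(np.arctan2(d[1],d[0]));print(z,"bar yaw",y,"len",np.hypot(*d[:2]),"total",77.8-y+(540 if y>0 else 360))
d=onz(S,s(314,250),.171)[:2]-[.598,-.0855];print("before",np.degrees(np.arctan2(d[1],d[0])))
d=onz(S,s(317,246),.171)[:2]-[.598,-.0855];print("after",np.degrees(np.arctan2(d[1],d[0])))
print("stack front",[inv(onz(S,s(*p),.044)) for p in((417,277),(399,458))],inv(tri([(T,t(433,366)),(S,s(417,277))])[0]))
print("stack FL top",inv(onz(T,t(240,441),.044)),inv(onz(T,t(433,366),.044)))
E
```

```text
[ 0.6567397  -0.09799235  0.1687481 ] [array([-0.2, -0.4]), array([0.4, 0.1])] [ 0.54299612 -0.07122643  0.17363779] [array([0.1, 0.2]), array([-0.3, -0. ])]
0.17 bar yaw -13.907060355606788 len 0.11521844428036916 total 451.7070603556068
0.17 bar yaw -11.498567273928197 len 0.11572386627384285 total 449.2985672739282
0.172 bar yaw -13.907060355606777 len 0.11500085271048217 total 451.70706035560676
0.172 bar yaw -11.498567273928206 len 0.11542490469199143 total 449.2985672739282
0.174 bar yaw -13.907060355606784 len 0.11478326114059507 total 451.7070603556068
0.174 bar yaw -11.498567273928204 len 0.11512594311014011 total 449.2985672739282
before 164.68049706987372
after 167.24939582103715
stack front [array([-0.0874, -0.0502,  0.044 ]), array([-0.0892,  0.0569,  0.044 ])] [-0.086  -0.0495  0.0451]
stack FL top [-0.0856  0.053   0.044 ] [-0.0845 -0.0495  0.044 ]
```

>>> send_rows(moves=[0,0,0,0,0,0,0.3,0,0,0,0,0,0,0.3,0,0,0,0,0,0,0.3,0,0,0,0,0,0,0.3,0,0,0,0,0,0,0.3,0,0,0,0,0,0,0.3,0,0,0,0,0,0,0.3,0,0,0,0,0,0,0.3,0,0,0,0,0,0,0.3,0,0,0,0,0,0,0.3])

```text
time_s: 31.8
position: [0.4478, -0.2511, 0.2615]
tcp_rot: [[-0.434, 0.901, -0.0], [0.901, 0.434, 0.0], [0.0, -0.0, -1.0]]
force: [-0.2, -0.4, -0.5]
opening: 0.651
```

```bash
python3 - <<'E'
from h import *
a=cv2.imread("pics/s18f.png").astype(int);c=capture("scene");b=c["pixels"][:,:,::-1].astype(int)
d=np.abs(a-b).max(2)[165:285,255:365];print(d.max(),(d>40).sum(),np.argwhere(d>40)[:10])
crop(c,255,165,365,285,"pics/s19.png",5)
t=cv2.imread("pics/top0.png").astype(int);u=capture("top")["pixels"][:,:,::-1].astype(int)
e=np.abs(t-u).max(2)
for n,(x0,y0,x1,y1) in dict(glue=(408,170,430,192),stapler=(385,222,445,255),calc=(198,230,248,296),pot=(200,92,240,138)).items():print(n,(e[y0:y1,x0:x1]>50).sum())
print(read_state()["time_s"],read_state()["force"])
E
```

```text
120 26 [[ 33 107]
 [ 33 108]
 [ 34 107]
 [ 35 104]
 [ 35 105]
 [ 36 104]
 [ 36 105]
 [ 38 104]
 [ 38 105]
 [ 39 104]]
glue 0
stapler 1548
calc 0
pot 0
31.9 [ 0.72601517  0.47188452 -0.70478833]
```

No creep: the only pixels that changed near the press are the gripper's moving shadow at the crop's right edge. Glue stick, calculator and pen pot are unchanged in the top view. The arm and its shadow block the stapler there, but in the scene view it still stands at (405,182) as at the start. I'm handing in.

```bash
python3 -c "
from rig import *
print(hand_in())"
```

```text
the job is handed in; nothing more can be done
None
```

The stack is fully home against the backstop, the platen is clamped on it, and I handed the job in at about 32 s of the 72 s allowed.

- **Stack:** I slid it in with both fingertips until it stopped moving at about 8 N. The cameras put its front edge at 85 to 89 mm in front of the spindle axis after clamping, against 88 mm specified.
- **Winding:** I wound the T-handle clockwise in three strokes, about 450° in all. Touch came at about 403°, which fits the stack top I measured at about 45 mm.
- **Clamping:** I wound about 48 to 50° (roughly 1/7 turn) past touch. Standing still, two averaged torque readings gave 0.28 and 0.26 N·m, inside the 0.25 to 0.3 window. Single readings scattered by about ±0.05.
- **After letting go:** The bar seemed to settle back by about 2.5°, close to what I can measure. It then did not move for more than a second. The arm was well clear.
- **Other things on the desk:** The glue stick, calculator and pen pot are unchanged in the top view. The arm and its shadow hid the stapler there, so I checked it only by eye in the scene view, where it looks unmoved.

One disagreement: with the same pixels, the top view puts the stack front about 3 mm further in than the scene view. I put that down to calibration.

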